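# Load the tube carriers on the guarded drying rail

### The arm

A 6-joint arm with a two-finger parallel gripper is mounted at the origin on the work surface. World frame = base frame: x ahead of the robot, y to its left, z up, the work surface at z = 0. Lengths are in m, angles in rad, forces in N, time in s.
With the tool pointing down it reaches from about 0.3 to 0.875 m from the base axis. Payload 6.4 kg.
Tool frame: the origin (TCP) lies midway between the tips of the shut fingers; the grasp point (between the pads) lies 19 mm behind it; z points along the fingers, y is the line along which they close (so a half turn about z gives the same grasp; the last joint's range is limited). The gripper opens to 88 mm and grips with 3 to 60 N. Pads are 18 mm wide; open, the fingers measure 123 mm over their backs; the gripper's body (75 mm by 187 mm) begins 45 mm behind the grasp point.
Start: joints at [1.094, 0.181, 1.607, -0, 1.354, -0.206], TCP at [0.154, 0.554, 0.239] pointing down, gripper open.
Joint ranges: [-2.99, 2.99], [-0.89, 2.07], [0.3, 2.58], [-1.14, 4.28], [0, 2.63], [-3.12, 3.12]. Speed limits (rad/s): [2.57, 2.57, 3.01, 3.14, 3.14, 3.14].

### API

Orientations are given as a unit quaternion [x, y, z, w].
In Python, from plant import read_state, grab_frame, hand_in gives the robot as it stands.
- The arm moves only by the tool apply_moves, never from a script. Its argument "rows" is a list of rows, each a list of 3 entries, a list of its own where there are three numbers: the shift along the world's x, y, z in mm, then the turn, a rotation vector about the world's x, y, z in degrees, then the closure in counts, from 0 (fully open) to 255 (shut). A call has 1 to 5 rows; each row is the pose to reach, as a shift and turn from the pose commanded when the call began; what a row does not reach only later rows make up. A row lasts 1/12 s, in which the tool goes at most 41.7 mm and 7.16 degrees, less where a joint would pass 70% of its speed; a pose out of reach is approached as far as the arm can. A call with a gripper value outside its range is refused whole. The fingers move at their own pace and stop on an object; "squeeze" is the grip in N (left out, the last holds). Time passes only in rows, so rows that repeat a pose let the fingers close. It gives the time, the measured TCP pose, the force, the opening and the grip force at its end, in the units of the state.
- read_state(): the state, without advancing time (a new reading comes with each control period).
- grab_frame(name): name is "side" or "top"; returns a dict with "color" (420x560x3 uint8, red, green, blue), "fov_y" (degrees; the focal length in pixels is half the picture's height over the tangent of half this angle, whatever the lens; pixels are square), "cx", "cy" (the principal point, pixels), "k1" (the pictures are not rectified: a ray, as slopes to the right and down, at radius r is drawn at 1 + k1 r^2 times it, then the intrinsics apply), "xyz" and "attitude" of the camera in the world. Camera axes: x right, y up, looking along -z (the intrinsics and any distortion apply to the point x, -y, -z); pixel columns grow to the right and rows downward; lengths in m; the calibration is good to about 2 mm. A picture is of the moment at which its call begins. There is no depth.
- hand_in(): hands the job in; it is judged then, once.
The state is a dict: "time_s": time; "joint_positions": joint angles; "joint_velocities": joint speeds; "joint_efforts": joint torques, N m; "tcp_pos": TCP position; "eef_rot": TCP orientation; "wrist_force": force on the tool from outside, world axes, zero at the start; "ft_torque": the same for the moment, N m; "opening": opening from 0.0 (shut) to 1.0 (fully open); "gripper_force": force on a finger pad.
Only numpy, scipy, OpenCV 4.12 (cv2) and the standard library are available. Lean on these libraries where they do the work, as an engineer would, in place of code of your own. Each camera call takes 0.05 s, during which the arm holds its last target. There are 200 camera calls.

### The job

Load the drying station: draw the red lock, slide the clear guard fully open by its blue handle, hang every tube carrier that is on the bench on the rail in the open bay, and slide each along the rail to the left past the yellow collar. Then slide the guard fully shut and push the red lock fully home. Leave the other things on the bench where they are.

Things in the scene. Friction and masses are not known exactly. Their poses are not given: they have to be found in the camera images.
- station: Drying station, fixed, yaw within 0.12 rad. Origin on the bench under the rail's middle; x away from the robot, y left along the rail. White base x -55..195, y -190..215 mm, 15 mm thick. Rail 12 mm thick at x = 0, axis 165 mm up, between end posts at y = -173 and +198 mm. A hung carrier has its axes along the station's, stem to the robot, origin at x 0, z 50 mm (rail axis 115 mm above it).
- bay (a point): Rail axis at the middle of the loading bay (station 0, -105, 165 mm), the bare stretch of rail y -150..-60 mm. Hook on here: come from the free space in front (-x) with the carrier about 30 mm above its hung height, go +x over the rail, lower. Behind, from x = +30 mm, are guard tracks (tops 227 mm) on posts at y -155 and -55 mm.
- antilift (a point): Right end of the blue anti-lift bar (station 0, -50, 189 mm), 8 mm thick, which runs from here to the left end post, its axis 24 mm above the rail's. Under it nothing can be hooked on or lifted off, but hung carriers slide along, stems in front of it. Left post top 200 mm.
- mark (a point): Centre of the yellow collar painted on the rail (station 0, -40, 165 mm), repeated as a yellow band on the bar above and a yellow line on the base. Carriers belong on its left: origin at station y above -40 mm. Four fit there side by side, at 50 mm pitch, with 34 mm between the stems for a finger; the leftmost can reach about y = +174 mm.
- guard (a joint): Clear guard plate, blue edges and handle: 0 shut, 0.085 m fully open (slid along station +x). Stays where left, 2 N friction; with the red lock in it stops after 4 mm. Plate 150 x 106 x 6 mm, top 234 mm up; shut it covers station x -50..100, y -158..-52 mm; open it leaves the bay clear to x = +35 mm.
- guard_handle (a point): Grip point of the guard's blue handle, an upright bar 14 mm (station x) x 60 mm (y), 40 mm high on the plate; the point is on its centre line, 259 mm above the bench, 15 mm below its top. Moves with the guard.
- lock (a joint): Slide bolt with red knob, behind the guard's left corner: 0 home (bolt across the guard's rear edge), 0.045 m fully drawn (slid along station +y, left). Clears the guard from 0.035 m. Stays where left, 1.5 N friction; goes home only while the guard is shut.
- lock_knob (a point): Grip point of the lock's red knob, 16 mm (station x) x 26 mm (y), 34 mm high; the point is on its centre line, 261.5 mm above the bench, 13 mm below its top. Moves with the lock.
- carrier1: Tube carrier (blue caps), loose, rigid, 100 to 200 g, may be absent: green block 52 x 46 x 30 mm, tubes to 64 mm; origin under it, z up. White upright stem 8 mm (x) x 16 mm (y) at x = -26 mm, to 170 mm up: grip its top across y. Behind it a white inverted-V hook (90 degrees), 16 mm wide in y, apex over the origin 124 mm up, free rear lip at x = +22 mm, 105 mm up. Starts standing on the bench, yaw within 0.8 rad.
- carrier2: Tube carrier (orange caps), loose, rigid, 100 to 200 g, may be absent: green block 52 x 46 x 30 mm, tubes to 64 mm; origin under it, z up. White upright stem 8 mm (x) x 16 mm (y) at x = -26 mm, to 170 mm up: grip its top across y. Behind it a white inverted-V hook (90 degrees), 16 mm wide in y, apex over the origin 124 mm up, free rear lip at x = +22 mm, 105 mm up. Starts standing on the bench, yaw within 0.8 rad.
- carrier3: Tube carrier (white caps), loose, rigid, 100 to 200 g, may be absent: green block 52 x 46 x 30 mm, tubes to 64 mm; origin under it, z up. White upright stem 8 mm (x) x 16 mm (y) at x = -26 mm, to 170 mm up: grip its top across y. Behind it a white inverted-V hook (90 degrees), 16 mm wide in y, apex over the origin 124 mm up, free rear lip at x = +22 mm, 105 mm up. Starts standing on the bench, yaw within 0.8 rad.
- carrier4: Tube carrier (yellow caps), loose, rigid, 100 to 200 g, may be absent: green block 52 x 46 x 30 mm, tubes to 64 mm; origin under it, z up. White upright stem 8 mm (x) x 16 mm (y) at x = -26 mm, to 170 mm up: grip its top across y. Behind it a white inverted-V hook (90 degrees), 16 mm wide in y, apex over the origin 124 mm up, free rear lip at x = +22 mm, 105 mm up. Starts standing on the bench, yaw within 0.8 rad.
- bottle: Amber bottle with blue cap, 66 mm across, 140 mm high; bystander, leave where it is. Origin under its middle.
- beaker: Glass beaker, 68 mm across, 85 mm high; bystander, leave where it is. Origin under its middle.
- jar: White jar, 60 mm across, 70 mm high; bystander, leave where it is. Origin under its middle.
- rack: Empty green tube rack 75 x 110 x 45 mm; bystander, leave where it is. Origin under its middle.
- dish: Clear dish 88 mm across, 16 mm high; bystander, leave where it is. Origin under its middle.
- pen: White and blue marker pen, 13 mm thick, 120 mm long, lying; bystander, leave where it is. Origin under its middle.
Things that resemble listed ones, but are neither listed nor needed, are in the scene too. What is shaped like the carrier2 but pink or purple is not meant.

How it is judged:
By the outcome, as a careful person would: the job done as asked, in the order asked, and still so for the second after the job is handed in, with the robot touching nothing.
Of carrier1, carrier2, carrier3, carrier4 only 3 to 4 are there at a start; the rules pass over those that are not, and their reading is None.
At some moment in a run one of carrier1, carrier2, carrier3, carrier4 may be knocked a few centimetres aside while the robot is not near it.
It also fails if it takes over 210 s, if anything falls off the work surface, if the arm or the gripper's body presses on something with over 40 N, if the wrist force passes 120 N, or if a joint passes its speed limit or range.

## Working session

There is one attempt and no reset: what is moved stays moved. The work goes in short steps, Python scripts to look and compute and a tool call to move; the robot and the scene stay as the last step left them, time stands still between calls to the robot, and variables do not carry over. Pictures are saved under pics/ and viewed, at most 14 in all, crops included, and the job is handed in when it is done.

Besides the shell and the picture viewer there is one more tool, called after ">>>" in YAML: its name, and indented under it one key for each argument. apply_moves: Moves the arm, as the interface text tells. Its arguments: {"type":"object","properties":{"rows":{"type":"array"},"squeeze":{"type":"number"}},"required":["rows"]}

```bash
mkdir -p pics; ls; python3 - <<'E'
from plant import *
import cv2
for n in("side","top"):
    f=grab_frame(n); cv2.imwrite(f"pics/{n}0.png",cv2.resize(f["color"][:,:,::-1],(800,600),interpolation=cv2.INTER_CUBIC)); cv2.imwrite(f"raw_{n}0.png",f["color"][:,:,::-1])
    print(n,{k:v for k,v in f.items() if k!="color"})
print(read_state())
E
```

```text
pics
side {'fov_y': 45.87639431503029, 'cx': 278.935633659314, 'cy': 220.2410033344895, 'k1': 0.059895243414858745, 'xyz': array([ 0.08315967, -0.81344675,  0.88714435]), 'attitude': array([ 0.42591897, -0.09527403, -0.2114764 ,  0.8745248 ])}
top {'fov_y': 42.650611377115226, 'cx': 285.2217910329036, 'cy': 204.40532162021157, 'k1': 0.03887484952490955, 'xyz': array([0.30697108, 0.00563074, 1.65325135]), 'attitude': array([ 0.03945773, -0.03992509, -0.7051438 ,  0.70683895])}
{'time_s': 0.1, 'joint_positions': array([ 1.09371270e+00,  1.81465806e-01,  1.60786471e+00,  7.68360455e-06,
        1.35381558e+00, -2.06289388e-01]), 'joint_velocities': array([-0.00154998, -0.00065153, -0.0021427 ,  0.00056546, -0.00199735,
        0.00016274]), 'joint_efforts': array([ 5.48039770e-04, -4.34826636e+01, -3.42695224e+01,  7.05265207e-02,
        3.40431451e-02, -1.65508908e-05]), 'tcp_pos': array([0.1535663 , 0.55362894, 0.23792169]), 'eef_rot': array([ 1.34984590e-01,  9.90847393e-01, -7.30565564e-04, -2.63796316e-04]), 'wrist_force': array([ 1.212441  , -0.07826807, -0.07418844]), 'ft_torque': array([-0.04124021, -0.01871096, -0.06149425]), 'gripper_force': 0.0, 'opening': 1.0016399121197161}
```

View pics/side0.png

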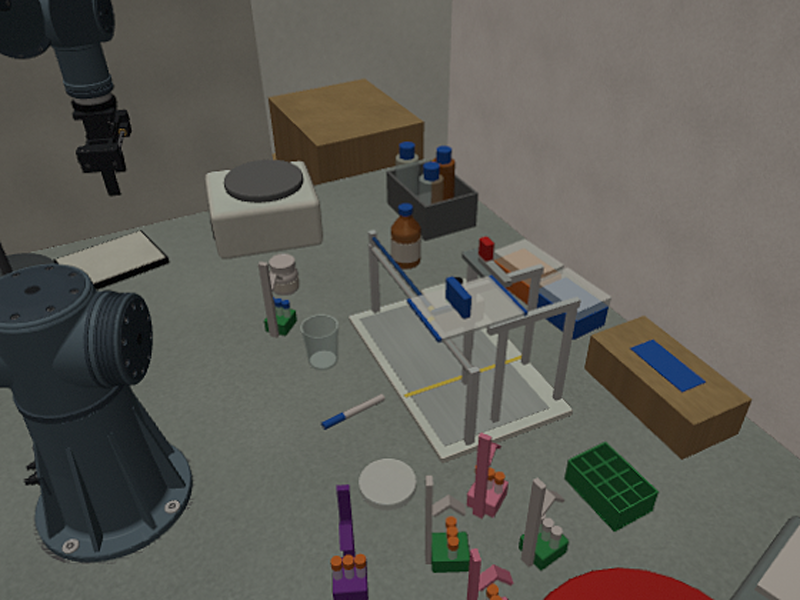

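View pics/top0.png

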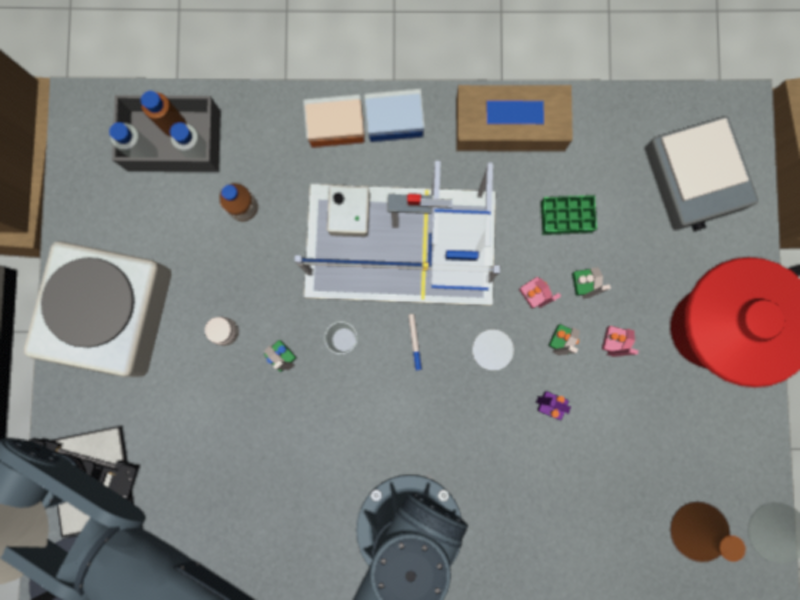

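```bash
cat > h.py <<'E'
import numpy as np, cv2
from scipy.spatial.transform import Rotation as R
from plant import *
CAL={}
def grab(n):
    f=grab_frame(n); return f
def proj(f,P):
    P=np.atleast_2d(P); c=(P-f["xyz"])@R.from_quat(f["attitude"]).as_matrix()
    s=np.c_[c[:,0]/-c[:,2],-c[:,1]/-c[:,2]]; r2=(s**2).sum(1,keepdims=True)
    F=210/np.tan(np.radians(f["fov_y"]/2)); return s*(1+f["k1"]*r2)*F+[f["cx"],f["cy"]]
def ray(f,uv):
    F=210/np.tan(np.radians(f["fov_y"]/2)); d=(np.array(uv,float)-[f["cx"],f["cy"]])/F; s=d.copy()
    for _ in range(10): s=d/(1+f["k1"]*(s@s))
    v=R.from_quat(f["attitude"]).as_matrix()@[s[0],-s[1],-1]; return v/np.linalg.norm(v)
def atz(f,uv,z):
    v=ray(f,uv); return f["xyz"]+v*(z-f["xyz"][2])/v[2]
def tri(fa,ua,fb,ub):
    a,b=ray(fa,ua),ray(fb,ub); A=np.c_[a,-b]; t=np.linalg.lstsq(A,fb["xyz"]-fa["xyz"],rcond=None)[0]
    p,q=fa["xyz"]+a*t[0],fb["xyz"]+b*t[1]; return (p+q)/2,np.linalg.norm(p-q)*1e3
def crop(im,x0,y0,x1,y1,s):  # im RGB; grid ticks every 10 px
    c=cv2.resize(im[y0:y1,x0:x1,::-1],None,fx=s,fy=s,interpolation=cv2.INTER_CUBIC)
    for x in range(-(-x0//10)*10,x1,10):
        X=int((x+.5-x0)*s); cv2.line(c,(X,0),(X,5 if x%50 else 14),(0,255,255),1)
        if x%20==0: cv2.putText(c,str(x),(X+1,16),0,.35,(0,255,255),1)
    for y in range(-(-y0//10)*10,y1,10):
        Y=int((y+.5-y0)*s); cv2.line(c,(0,Y),(5 if y%50 else 14,Y),(0,255,255),1)
        if y%20==0: cv2.putText(c,str(y),(6,Y-1),0,.35,(0,255,255),1)
    return c
def canvas(parts):
    o=np.zeros((600,800,3),np.uint8)
    for c,x,y in parts:
        h,w=c.shape[:2]; h=min(h,600-y);w=min(w,800-x); o[y:y+h,x:x+w]=c[:h,:w]
    return o
def rel(p,yaw,q): # station/carrier local -> world
    c,s=np.cos(yaw),np.sin(yaw); q=np.atleast_2d(q); return np.c_[p[0]+c*q[:,0]-s*q[:,1],p[1]+s*q[:,0]+c*q[:,1],q[:,2]]
E
python3 - <<'E'
from h import *
import pickle
t=grab("top"); s=grab("side"); pickle.dump((t,s),open("f0.pkl","wb"))
T,S=t["color"],s["color"]
cv2.imwrite("pics/c1.png",canvas([(crop(T,205,110,355,216,5),0,0)]))
cv2.imwrite("pics/c2.png",canvas([(crop(T,360,182,450,298,4),0,0),(crop(T,182,232,212,264,4),0,470),(crop(S,270,300,405,420,3),370,0),(crop(S,175,175,215,240,3),370,370),(crop(S,310,155,400,215,3),500,370)]))
E
```

```text
(no output)
```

View pics/c1.png

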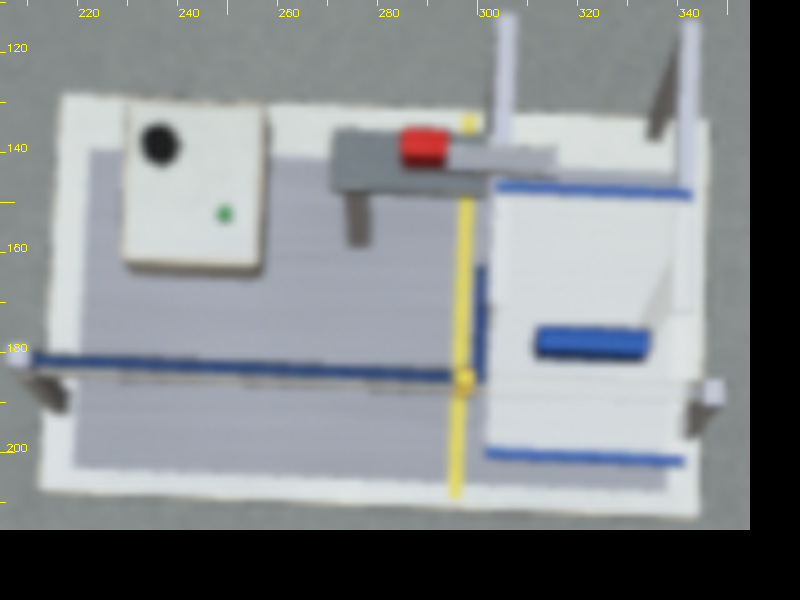

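View pics/c2.png

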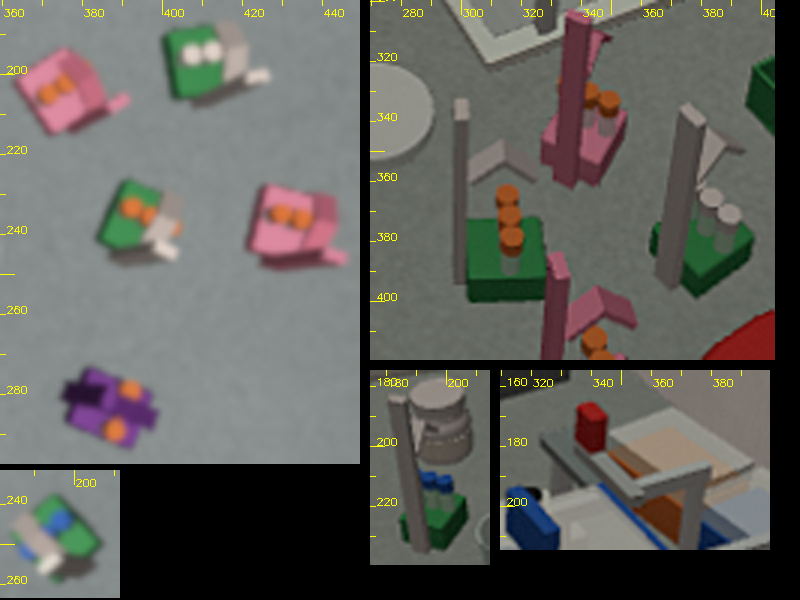

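```bash
cat > fit.py <<'E'
from h import *
import pickle
from scipy.optimize import least_squares
t,s=pickle.load(open("f0.pkl","rb"))
tr=lambda X,Y:(205+X/5-.5,110+Y/5-.5)
base=[((62,93),(.195,.215,.015)),((709,120),(.195,-.19,.015)),((39,490),(-.055,.215,.015)),((699,516),(-.055,-.19,.015))]
uv=np.array([tr(*a) for a,_ in base]);L=np.array([b for _,b in base])
r=least_squares(lambda p:(proj(t,rel(p[:2],p[2],L))-uv).ravel(),[.5,0,0]); print("station",r.x,r.fun.round(1))
st=r.x
k=tri(t,tr(424,143),s,(340.2,167.2)); h=tri(t,tr(591,338),s,(319.9,198.8))
print("knob top",k,"handle top",h)
def loc(p): return rel((0,0),-st[2],[[p[0]-st[0],p[1]-st[1],p[2]]])[0]
print("local",loc(k[0]),loc(h[0]))
a=lambda X,Y:(360+X/4-.5,182+Y/4-.5); b=lambda X,Y:(182+X/4-.5,232+(Y-470)/4-.5)
c=lambda X,Y:(270+(X-370)/3-.5,300+Y/3-.5); d=lambda X,Y:(175+(X-370)/3-.5,175+(Y-370)/3-.5)
for n,u,v in(("orange",a(166,250),c(461,104)),("white",a(262,75),c(690,112)),("blue",b(48,563),d(399,401))):
    p,e=tri(t,u,s,v); print(n,p.round(4),round(e,1))
    # yaw: match green mask in both views with the projected block
    best=[]
    G=[]
    for f in(t,s):
        m=f["color"].astype(int); g=((m[...,1]>m[...,0]*1.5)&(m[...,1]>m[...,2]*1.25)&(m[...,1]>35)).astype(np.uint8); G.append(g)
    box=np.array([(x,y,z) for x in(-.026,.026) for y in(-.023,.023) for z in(0,.03)])
    def score(q):
        o=0
        for f,g in zip((t,s),G):
            m=np.zeros((420,560),np.uint8); hull=cv2.convexHull(np.round(proj(f,rel(q[:2],q[2],box))*16).astype(np.int32))
            cv2.fillPoly(m,[hull],1,shift=4); w=cv2.dilate(m,np.ones((9,9))); o+=((m&g).sum())/((g&w)|m).sum()
        return o
    for y in np.arange(-.85,.86,.05):
        for dx in(-.006,0,.006):
            for dy in(-.006,0,.006):
                q=rel(p[:2]+[dx,dy],y,[[.026,0,0]])[0]; best.append((score((q[0],q[1],y)),y,q[:2].round(4),dx,dy))
    best.sort(key=lambda z:-z[0])
    for z in best[:5]: print("  ",z)
E
python3 fit.py
```

```text
station [ 0.52771215  0.01148672 -0.03825661] [-0.3 -0.2  0.4 -0.4 -0.2  0.2  0.1  0.4]
knob top (array([ 0.63815023, -0.00592373,  0.27451774]), np.float64(2.6053446680196446)) handle top (array([ 0.53430116, -0.09227709,  0.27548693]), np.float64(1.0066756886896615))
local [ 0.11102318 -0.01317375  0.27451774] [ 0.01055287 -0.10343587  0.27548693]
orange [ 0.3663 -0.313   0.1737] 1.8
   (np.float64(0.9663864686873646), np.float64(-0.49999999999999967), array([ 0.3951, -0.3255]), 0.006, 0)
   (np.float64(0.9662638748389063), np.float64(-0.5499999999999997), array([ 0.3945, -0.3266]), 0.006, 0)
   (np.float64(0.9557135416314355), np.float64(-0.4499999999999996), array([ 0.3957, -0.3243]), 0.006, 0)
   (np.float64(0.9550251597987216), np.float64(-0.4499999999999996), array([ 0.3957, -0.3303]), 0.006, -0.006)
   (np.float64(0.94932051085307), np.float64(-0.34999999999999953), array([ 0.3967, -0.3279]), 0.006, -0.006)
white [ 0.4855 -0.3809  0.1741] 1.9
   (np.float64(0.8073768037842045), np.float64(0.250000000000001), array([ 0.5167, -0.3744]), 0.006, 0)
   (np.float64(0.80254651529485
[... 230 characters left out ...]
(0.10000000000000087), array([ 0.5173, -0.3783]), 0.006, 0)
   (np.float64(0.792877219624612), np.float64(0.30000000000000104), array([ 0.5163, -0.3792]), 0.006, -0.006)
blue [0.3362 0.2566 0.1644] 2.8
   (np.float64(0.5858883647798743), np.float64(0.8000000000000015), array([0.3543, 0.2752]), 0, 0)
   (np.float64(0.5840104555638537), np.float64(0.7500000000000014), array([0.3553, 0.2743]), 0, 0)
   (np.float64(0.5772526521209631), np.float64(0.5500000000000013), array([0.3584, 0.2702]), 0, 0)
   (np.float64(0.5766418592505549), np.float64(0.6500000000000014), array([0.3569, 0.2723]), 0, 0)
   (np.float64(0.5762505143125844), np.float64(0.7500000000000014), array([0.3613, 0.2743]), 0.006, 0)
```

>>> apply_moves:
  rows:
    - [[20, -20, 40], [0, 0, 6], 0]
    - [[40, -45, 80], [0, 0, 13.3], 0]
    - [[60, -70, 92], [0, 0, 13.3], 0]
    - [[60, -70, 92], [0, 0, 13.3], 0]
    - [[60, -70, 92], [0, 0, 13.3], 0]
  squeeze: 40

```text
time_s: 0.62
tcp_pos: [0.2155, 0.4837, 0.3328]
eef_rot: [0.021, 1.0, 0.002, 0.001]
wrist_force: [-0.7, 0.4, -0.1]
opening: 0.999
gripper_force: 0.0
```

>>> apply_moves:
  rows:
    - [[27, -31, 0], [0, 0, 0], 0]
    - [[54, -62, 0], [0, 0, 0], 0]
    - [[81, -93, 0], [0, 0, 0], 0]
    - [[108, -124, 0], [0, 0, 0], 0]
    - [[135, -155, 0], [0, 0, 0], 0]

```text
time_s: 1.03
tcp_pos: [0.3485, 0.3284, 0.3289]
eef_rot: [0.019, 1.0, -0.0, -0.001]
wrist_force: [0.4, 1.6, 0.7]
opening: 0.996
gripper_force: 0.0
```

>>> apply_moves:
  rows:
    - [[27, -31, 0], [0, 0, 0], 0]
    - [[54, -62, 0], [0, 0, 0], 0]
    - [[81, -93, 0], [0, 0, 0], 0]
    - [[108, -124, 0], [0, 0, 0], 0]
    - [[135, -155, 0], [0, 0, 0], 0]

```text
time_s: 1.45
tcp_pos: [0.4841, 0.1734, 0.3288]
eef_rot: [0.019, 1.0, 0.0, -0.001]
wrist_force: [0.9, 0.5, -0.0]
opening: 0.996
gripper_force: 0.0
```

>>> apply_moves:
  rows:
    - [[27, -31, 0], [0, 0, 0], 0]
    - [[54, -62, 0], [0, 0, 0], 0]
    - [[81, -93, 0], [0, 0, 0], 0]
    - [[108, -124, 0], [0, 0, 0], 0]
    - [[135, -155, 0], [0, 0, 0], 0]

```text
time_s: 1.87
tcp_pos: [0.6196, 0.0188, 0.3283]
eef_rot: [0.019, 1.0, 0.001, -0.001]
wrist_force: [0.8, 0.9, 0.5]
opening: 1.003
gripper_force: 0.0
```

>>> apply_moves:
  rows:
    - [[18, -25, 0], [0, 0, 0], 0]
    - [[18, -25, 0], [0, 0, 0], 0]
    - [[18, -25, -30], [0, 0, 0], 0]
    - [[18, -25, -45], [0, 0, 0], 0]
    - [[18, -25, -45], [0, 0, 0], 0]

```text
time_s: 2.28
tcp_pos: [0.6342, -0.0041, 0.2791]
eef_rot: [0.019, 1.0, 0.001, -0.005]
wrist_force: [-0.6, 0.1, -0.9]
opening: 1.003
gripper_force: 0.0
```

```bash
python3 - <<'E'
from h import *
t=grab("top"); s=grab("side"); 
cv2.imwrite("pics/k1.png",canvas([(cv2.resize(t["color"][:,:,::-1],(480,360)),0,0),(crop(s["color"],290,120,410,240,3.3),400,0) if 0 else (crop(s["color"],300,110,395,220,3.3),485,0),(crop(t["color"],250,110,350,170,4),0,362)]))
E
```

```text
(no output)
```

View pics/k1.png

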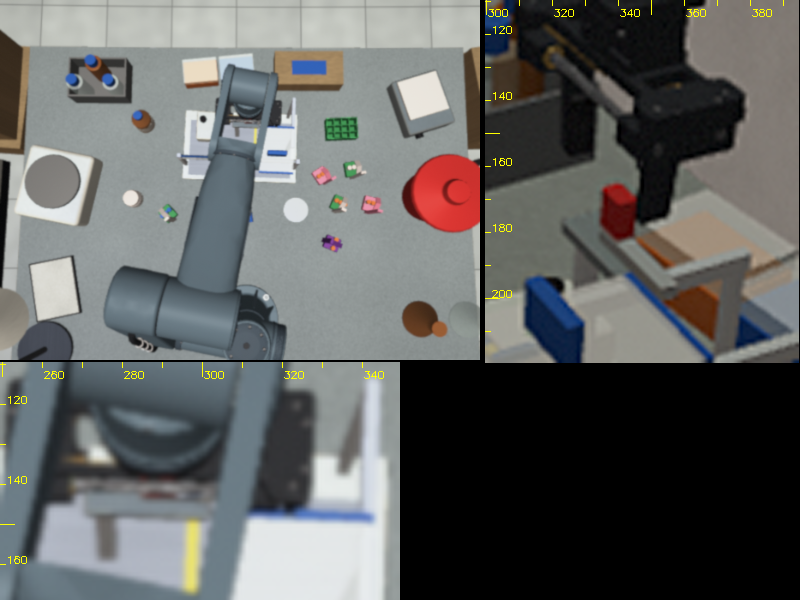

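>>> apply_moves:
  rows:
    - [[3, -2, -15], [0, 0, 0], 0]
    - [[3, -2, -29], [0, 0, 0], 0]
    - [[3, -2, -29], [0, 0, 0], 255]
    - [[3, -2, -29], [0, 0, 0], 255]
    - [[3, -2, -29], [0, 0, 0], 255]

```text
time_s: 2.8
tcp_pos: [0.6404, -0.0075, 0.2584]
eef_rot: [0.019, 1.0, -0.0, 0.001]
wrist_force: [0.2, -0.3, 0.0]
opening: 0.796
gripper_force: 0.0
```

>>> apply_moves:
  rows:
    - [[0, 0, 0], [0, 0, 0], 255]
    - [[0, 0, 0], [0, 0, 0], 255]
    - [[0, 0, 0], [0, 0, 0], 255]
    - [[0, 0, 0], [0, 0, 0], 255]

```text
time_s: 3.13
tcp_pos: [0.64, -0.008, 0.2573]
eef_rot: [0.019, 1.0, -0.0, 0.0]
wrist_force: [-0.0, 0.5, -0.2]
opening: 0.496
gripper_force: 0.0
```

>>> apply_moves:
  rows:
    - [[0, 0, -7], [0, 0, 0], 255]
    - [[0, 0, -7], [0, 0, 0], 255]
    - [[0, 0, -7], [0, 0, 0], 255]
    - [[0, 0, -7], [0, 0, 0], 255]
    - [[0, 0, -7], [0, 0, 0], 255]

```text
time_s: 3.55
tcp_pos: [0.6394, -0.0055, 0.2483]
eef_rot: [0.019, 1.0, 0.002, -0.001]
wrist_force: [2.0, 7.4, -2.7]
opening: 0.29
gripper_force: 40.0
```

>>> apply_moves:
  rows:
    - [[0, 0, 0], [0, 0, 0], 255]
    - [[0, 0, 0], [0, 0, 0], 255]

```text
time_s: 3.72
tcp_pos: [0.6393, -0.0055, 0.2483]
eef_rot: [0.019, 1.0, 0.002, -0.001]
wrist_force: [2.1, 8.4, -3.3]
opening: 0.289
gripper_force: 40.0
```

>>> apply_moves:
  rows:
    - [[0.5, 14, 0], [0, 0, 0], 255]
    - [[1, 28, 0], [0, 0, 0], 255]
    - [[1.7, 42, 0], [0, 0, 0], 255]
    - [[1.8, 48, 0], [0, 0, 0], 255]
    - [[1.8, 48, 0], [0, 0, 0], 255]

```text
time_s: 4.13
tcp_pos: [0.6411, 0.0397, 0.2484]
eef_rot: [0.019, 1.0, -0.002, -0.001]
wrist_force: [0.4, -6.8, -8.6]
opening: 0.293
gripper_force: 40.0
```

>>> apply_moves:
  rows:
    - [[0, -2, 0], [0, 0, 0], 0]
    - [[0, -2, 0], [0, 0, 0], 0]
    - [[0, -2, 0], [0, 0, 0], 0]
    - [[0, -2, 35], [0, 0, 0], 0]
    - [[0, -2, 60], [0, 0, 0], 0]

```text
time_s: 4.55
tcp_pos: [0.6412, 0.0388, 0.3107]
eef_rot: [0.019, 1.0, 0.0, -0.001]
wrist_force: [0.7, 0.3, 1.6]
opening: 0.645
gripper_force: 0.0
```

>>> apply_moves:
  rows:
    - [[-27, -33, 0], [0, 0, 0], 0]
    - [[-54, -65, 0], [0, 0, 0], 0]
    - [[-80, -98, 0], [0, 0, 0], 0]
    - [[-107, -131, 0], [0, 0, 0], 0]
    - [[-107, -131, 0], [0, 0, 0], 0]

```text
time_s: 4.97
tcp_pos: [0.5318, -0.0967, 0.3107]
eef_rot: [0.021, 1.0, -0.001, 0.0]
wrist_force: [0.5, -0.6, -0.3]
opening: 0.995
gripper_force: 0.0
```

```bash
python3 - <<'E'
from h import *
s=grab("side"); print(read_state()["tcp_pos"])
p=read_state()["tcp_pos"]; print(proj(s,p),proj(s,p+[0,.053,0]),proj(s,p-[0,.053,0]), proj(s,[.5343,-.0923,.2745]))
cv2.imwrite("pics/k2.png",crop(s["color"],280,110,400,230,5))
E
```

```text
[ 0.53324988 -0.09521593  0.31090301]
[[320.60061653 185.70508227]] [[307.88980536 173.27700042]] [[334.2873765  199.07450504]] [[319.65042756 199.22918747]]
```

View pics/k2.png

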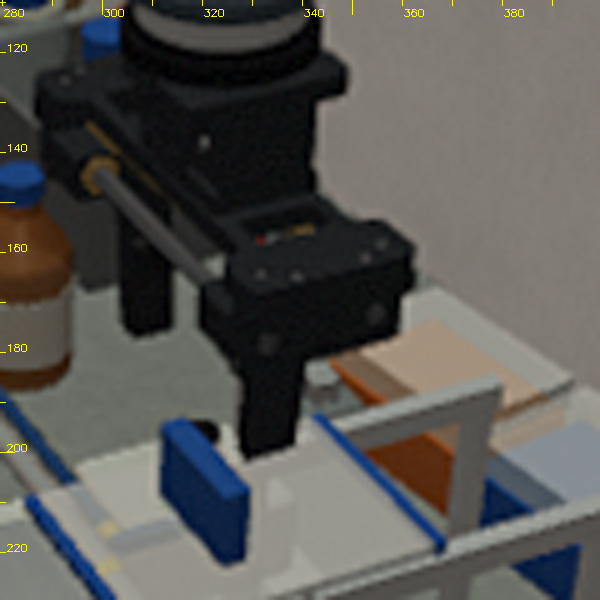

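>>> apply_moves:
  rows:
    - [[1, 3, 0], [0, 0, 0], 0]
    - [[1, 3, -30], [0, 0, 0], 0]
    - [[1, 3, -63], [0, 0, 0], 0]
    - [[1, 3, -63], [0, 0, 0], 0]
    - [[1, 3, -63], [0, 0, 0], 255]
  squeeze: 30

```text
time_s: 5.43
tcp_pos: [0.5354, -0.0881, 0.2456]
eef_rot: [0.018, 1.0, 0.001, -0.002]
wrist_force: [-0.7, -0.3, 0.7]
opening: 0.945
gripper_force: 0.0
```

>>> apply_moves:
  rows:
    - [[0, 0, 0], [0, 0, 0], 255]
    - [[0, 0, 0], [0, 0, 0], 255]
    - [[0, 0, 0], [0, 0, 0], 255]
    - [[0, 0, 0], [0, 0, 0], 255]
    - [[0, 0, 0], [0, 0, 0], 255]

```text
time_s: 5.85
tcp_pos: [0.537, -0.0935, 0.2489]
eef_rot: [0.02, 1.0, -0.004, 0.002]
wrist_force: [1.0, -12.5, -2.5]
opening: 0.678
gripper_force: 30.0
```

>>> apply_moves:
  rows:
    - [[20, -4, 0], [0, 0, 0], 255]
    - [[40, -5, 0], [0, 0, 0], 255]
    - [[60, -6, 0], [0, 0, 0], 255]
    - [[80, -7, 0], [0, 0, 0], 255]
    - [[88, -7, 0], [0, 0, 0], 255]

```text
time_s: 6.27
tcp_pos: [0.6226, -0.0968, 0.2485]
eef_rot: [0.019, 1.0, -0.0, -0.003]
wrist_force: [-35.9, 2.1, 21.1]
opening: 0.679
gripper_force: 30.0
```

>>> apply_moves:
  rows:
    - [[0, 0, 0], [0, 0, 0], 255]
    - [[0, 0, 0], [0, 0, 0], 255]
    - [[0, 0, 0], [0, 0, 0], 255]

```text
time_s: 6.52
tcp_pos: [0.6225, -0.0969, 0.2486]
eef_rot: [0.019, 1.0, -0.0, -0.001]
wrist_force: [-10.0, 1.7, 7.4]
opening: 0.675
gripper_force: 30.0
```

>>> apply_moves:
  rows:
    - [[-3, 0, 0], [0, 0, 0], 0]
    - [[-3, 0, 0], [0, 0, 0], 0]
    - [[-3, 0, 0], [0, 0, 0], 0]
    - [[-3, 0, 35], [0, 0, 0], 0]
    - [[-3, 0, 70], [0, 0, 0], 0]

```text
time_s: 6.93
tcp_pos: [0.6194, -0.0965, 0.3149]
eef_rot: [0.019, 1.0, 0.001, -0.003]
wrist_force: [0.1, -0.5, 0.4]
opening: 0.996
gripper_force: 0.0
```

>>> apply_moves:
  rows:
    - [[-26, 32, 0], [0, 0, 6], 60]
    - [[-51, 64, 0], [0, 0, 12], 120]
    - [[-77, 96, 0], [0, 0, 18], 120]
    - [[-102, 128, 0], [0, 0, 24], 120]
    - [[-128, 160, 0], [0, 0, 30], 120]
  squeeze: 50

```text
time_s: 7.35
tcp_pos: [0.4916, 0.0642, 0.317]
eef_rot: [-0.242, 0.97, -0.0, 0.001]
wrist_force: [-0.4, 0.4, 0.2]
opening: 0.644
gripper_force: 0.0
```

>>> apply_moves:
  rows:
    - [[-26, 32, 0], [0, 0, 6], 120]
    - [[-51, 64, 0], [0, 0, 12], 120]
    - [[-77, 96, 0], [0, 0, 15], 120]
    - [[-102, 128, 0], [0, 0, 15], 120]
    - [[-123, 155, 0], [0, 0, 15], 120]

```text
time_s: 7.77
tcp_pos: [0.368, 0.2197, 0.3173]
eef_rot: [-0.365, 0.931, 0.0, 0.001]
wrist_force: [0.8, 1.1, 0.4]
opening: 0.526
gripper_force: 0.0
```

```bash
python3 - <<'E'
from h import *
import pickle
s=grab("side"); t=grab("top"); pickle.dump((t,s),open("f1.pkl","wb")); st=read_state(); print(st["tcp_pos"],st["eef_rot"],st["joint_positions"])
cv2.imwrite("pics/k3.png",canvas([(crop(s["color"],165,130,235,245,5),0,0),(crop(s["color"],270,300,410,420,3),360,0),(crop(t["color"],360,180,450,250,4.4),360,365)]))
E
```

```text
[0.36702937 0.22124947 0.31737002] [-3.67420501e-01  9.30054360e-01  6.76504004e-04  7.78530333e-04] [ 2.62874547e-01 -2.25509246e-01  1.84739315e+00  1.52255013e-03
  1.51831479e+00 -2.06046902e+00]
```

View pics/k3.png

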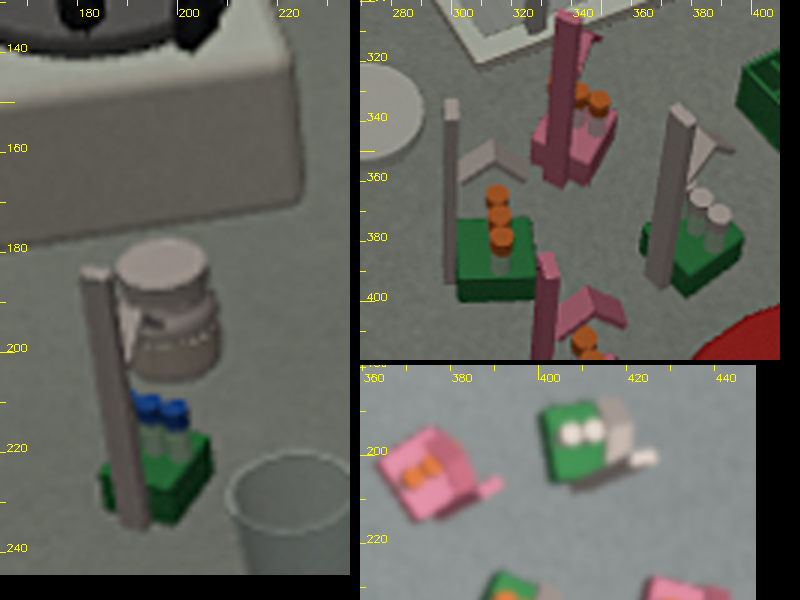

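```bash
cat > cf.py <<'E'
from h import *
import pickle
from scipy.optimize import least_squares
t,s=pickle.load(open("f1.pkl","rb")); t0=pickle.load(open("f0.pkl","rb"))[0]
N,Rr,Lf,S=(-.026,-.023,0),(.026,-.023,0),(-.026,.023,0),(-.026,0,.17)
D={"blue":[(s,(197.5,234.1),N),(s,(206.5,223.5),Rr),(s,(185.1,226.9),Lf),(s,(183.9,183.9),S),(t0,(193.5,254.75),S)],
"orange":[(s,(301.8,399.5),N),(s,(328.5,398.5),Rr),(s,(299.8,334.2),S),(t0,(401,244),S)],
"white":[(s,(378.8,398.5),N),(s,(396.8,384.2),Rr),(s,(363.5,383.5),Lf),(s,(376.2,336.8),S),(t0,(425,200.3),S)]}
for n,d in D.items():
    for y0 in(-.5,.5):
        r=least_squares(lambda p:np.ravel([proj(f,rel(p[:2],p[2],[l]))[0]-u for f,u,l in d]),[.4,-.3,y0])
        print(n,r.x.round(4),np.degrees(r.x[2]).round(1),"stem",rel(r.x[:2],r.x[2],[S])[0].round(4),r.cost.round(2),r.fun.round(1))
E
python3 cf.py
```

```text
blue [0.3573 0.2773 0.6721] 38.5 stem [0.337  0.2611 0.17  ] 12.58 [ 0.7  0.7  1.4  0.6 -0.9  3.6 -0.9 -1.8 -1.9 -0.8]
blue [0.3573 0.2773 0.6721] 38.5 stem [0.337  0.2611 0.17  ] 12.58 [ 0.7  0.7  1.4  0.6 -0.9  3.6 -0.9 -1.8 -1.9 -0.8]
orange [ 0.3935 -0.3222 -0.3726] -21.3 stem [ 0.3693 -0.3128  0.17  ] 2.99 [-0.6  0.8 -1.2 -0.6  0.9  0.7 -0.3 -1.4]
orange [ 0.3935 -0.3222 -0.3726] -21.3 stem [ 0.3693 -0.3128  0.17  ] 2.99 [-0.6  0.8 -1.2 -0.6  0.9  0.7 -0.3 -1.4]
white [ 0.5169 -0.3739  0.2103] 12.0 stem [ 0.4915 -0.3793  0.17  ] 9.67 [-0.4  1.2 -0.8  0.7 -2.4  0.   2.5 -0.4 -1.2 -1.7]
white [ 0.5169 -0.3739  0.2103] 12.0 stem [ 0.4915 -0.3793  0.17  ] 9.67 [-0.4  1.2 -0.8  0.7 -2.4  0.   2.5 -0.4 -1.2 -1.7]
```

>>> apply_moves:
  rows:
    - [[-15, 19, 0], [0, 0, 0], 110]
    - [[-30, 38, -20], [0, 0, 0], 110]
    - [[-30, 38, -55], [0, 0, 0], 110]
    - [[-30, 38, -90], [0, 0, 0], 110]
    - [[-30, 38, -110], [0, 0, 0], 110]

```text
time_s: 8.28
tcp_pos: [0.3386, 0.2554, 0.2038]
eef_rot: [-0.365, 0.931, -0.0, -0.001]
wrist_force: [-1.0, 0.4, -0.4]
opening: 0.566
gripper_force: 0.0
```

```bash
python3 - <<'E'
from h import *
s=grab("side"); p=read_state()["tcp_pos"]; print(p)
cv2.imwrite("pics/k4.png",crop(s["color"],150,120,240,240,5))
E
```

```text
[0.33701996 0.25453101 0.20084398]
```

View pics/k4.png

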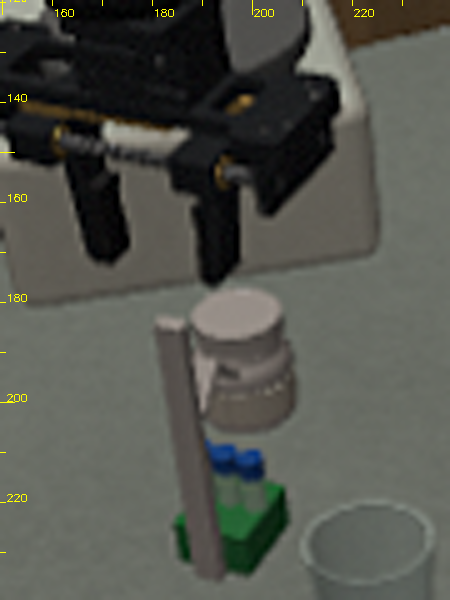

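>>> apply_moves:
  rows:
    - [[0, 3, -20], [0, 0, 0], 110]
    - [[0, 3, -42], [0, 0, 0], 110]
    - [[0, 3, -63], [0, 0, 0], 110]
    - [[0, 3, -63], [0, 0, 0], 255]
    - [[0, 3, -63], [0, 0, 0], 255]

```text
time_s: 8.75
tcp_pos: [0.3399, 0.2586, 0.144]
eef_rot: [-0.364, 0.931, -0.0, -0.001]
wrist_force: [0.1, 0.1, -0.2]
opening: 0.442
gripper_force: 0.0
```

>>> apply_moves:
  rows:
    - [[0, 0, 0], [0, 0, 0], 255]
    - [[0, 0, 0], [0, 0, 0], 255]
    - [[0, 0, 0], [0, 0, 0], 255]
    - [[0, 0, 0], [0, 0, 0], 255]
    - [[0, 0, 0], [0, 0, 0], 255]

```text
time_s: 9.17
tcp_pos: [0.3406, 0.2593, 0.145]
eef_rot: [-0.365, 0.931, -0.0, 0.001]
wrist_force: [0.8, -1.7, 5.5]
opening: 0.171
gripper_force: 50.0
```

>>> apply_moves:
  rows:
    - [[0, 0, 30], [0, 0, 0], 255]
    - [[0, 0, 60], [0, 0, 0], 255]
    - [[0, 0, 90], [0, 0, 0], 255]
    - [[0, 0, 115], [0, 0, -5], 255]
    - [[0, 0, 120], [0, 0, -10], 255]

```text
time_s: 9.58
tcp_pos: [0.3413, 0.2599, 0.2684]
eef_rot: [-0.28, 0.96, 0.0, 0.004]
wrist_force: [1.3, 0.3, -1.3]
opening: 0.171
gripper_force: 50.0
```

>>> apply_moves:
  rows:
    - [[3, -25, 0], [0, 0, -6], 255]
    - [[8, -60, 0], [0, 0, -12], 255]
    - [[15, -95, 0], [0, 0, -18], 255]
    - [[22, -130, 0], [0, 0, -24], 255]
    - [[30, -165, 0], [0, 0, -30], 255]

```text
time_s: 10.0
tcp_pos: [0.369, 0.0928, 0.2637]
eef_rot: [-0.022, 1.0, 0.0, 0.0]
wrist_force: [1.0, 1.1, -2.0]
opening: 0.177
gripper_force: 50.0
```

>>> apply_moves:
  rows:
    - [[7, -35, 0], [0, 0, -5], 255]
    - [[14, -70, 0], [0, 0, -5], 255]
    - [[22, -105, 0], [0, 0, -5], 255]
    - [[30, -140, 0], [0, 0, -5], 255]
    - [[37, -183, -20], [0, 0, -5], 255]

```text
time_s: 10.42
tcp_pos: [0.4074, -0.0858, 0.2491]
eef_rot: [0.019, 1.0, -0.001, 0.003]
wrist_force: [1.7, -1.0, -0.6]
opening: 0.172
gripper_force: 50.0
```

>>> apply_moves:
  rows:
    - [[0, 0, -5], [0, 0, 0], 255]
    - [[0, 0, -15], [0, 0, 0], 255]
    - [[0, 0, -15], [0, 0, 0], 255]

```text
time_s: 10.67
tcp_pos: [0.4042, -0.0825, 0.229]
eef_rot: [0.02, 1.0, 0.001, -0.002]
wrist_force: [-1.5, 0.5, -1.2]
opening: 0.167
gripper_force: 50.0
```

```bash
python3 - <<'E'
from h import *
import pickle
s=grab("side"); t=grab("top"); pickle.dump((t,s),open("f2.pkl","wb")); st=read_state(); print(st["tcp_pos"],st["eef_rot"],st["wrist_force"])
cv2.imwrite("pics/k5.png",canvas([(crop(s["color"],250,170,370,310,4),0,0)]))
E
```

```text
[ 0.40517227 -0.08203468  0.23084206] [ 1.86033789e-02  9.99826617e-01  5.00894638e-04 -6.32109220e-04] [ 0.03508167 -0.08895381 -2.04889148]
```

View pics/k5.png

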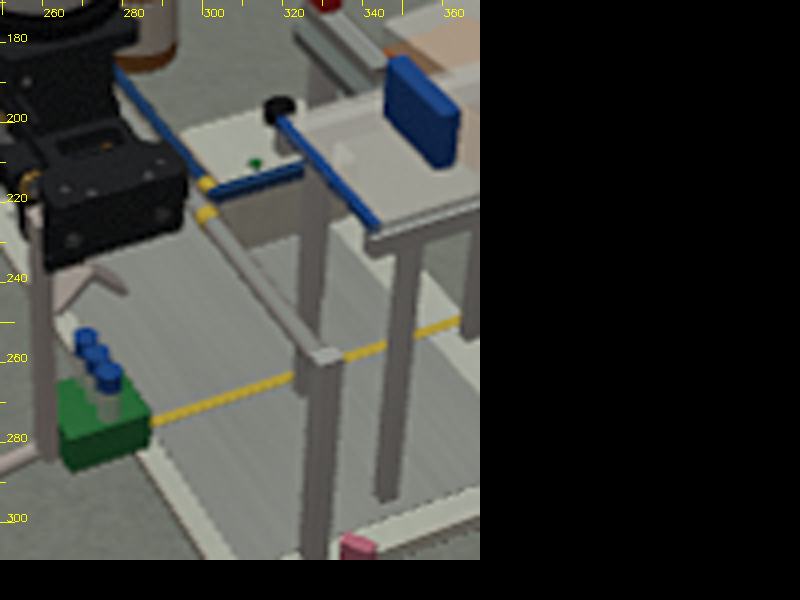

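```bash
cat > held.py <<'E'
from h import *
from scipy.optimize import least_squares
def held(s,pts,yaw,p0,z0):
    L=np.array([l for _,l in pts]);U=np.array([u for u,_ in pts])
    r=least_squares(lambda p:(proj(s,rel(p[:2],p[3],L+[0,0,p[2]]))-U).ravel().tolist()+[(p[2]-z0)*500,(p[3]-yaw)*20],[*p0,z0,yaw]); return r
E
python3 - <<'E'
from held import *
import pickle
t,s=pickle.load(open("f2.pkl","rb")); p=np.array([.4052,-.0820,.2308])
print("tcp px",proj(s,p),proj(s,p+[0,0,.019]))
r=held(s,[((267.75,287),(-.026,-.023,0)),((287,279.5),(.026,-.023,0)),((286.7,271.5),(.026,-.023,.03)),((259,222.5),(-.026,0,.17))],-.038,(.43,-.08),.086)
print(r.x.round(4),r.fun.round(1),"stem",rel(r.x[:2],r.x[3],[(-.026,0,0)])[0])
E
```

```text
tcp px [[262.77156141 230.69525226]] [[262.4611864 223.5682289]]
[ 0.4246 -0.0818  0.0857 -0.0141] [-1.3  0.7  0.3  0.6  0.6 -1.   0.3 -0.4 -0.1  0.5] stem [ 0.3986206  -0.08142357  0.        ]
```

>>> apply_moves:
  rows:
    - [[0, -7, 0], [0, 0, 0], 255]
    - [[25, -8, 0], [0, 0, 0], 255]
    - [[50, -9, 0], [0, 0, 0], 255]
    - [[75, -10, 0], [0, 0, 0], 255]
    - [[99, -10, 0], [0, 0, 0], 255]

```text
time_s: 11.18
tcp_pos: [0.5064, -0.0928, 0.2322]
eef_rot: [0.018, 1.0, -0.0, 0.001]
wrist_force: [0.3, -0.2, -1.5]
opening: 0.171
gripper_force: 50.0
```

>>> apply_moves:
  rows:
    - [[0, 0, 0], [0, 0, 0], 255]
    - [[0, 0, -10], [0, 0, 0], 255]
    - [[0, 0, -20], [0, 0, 0], 255]
    - [[0, 0, -28], [0, 0, 0], 255]
    - [[0, 0, -28], [0, 0, 0], 255]

```text
time_s: 11.6
tcp_pos: [0.5025, -0.0925, 0.2007]
eef_rot: [0.019, 1.0, 0.001, -0.002]
wrist_force: [-0.5, -0.2, -2.1]
opening: 0.165
gripper_force: 50.0
```

```bash
python3 - <<'E'
from h import *
import pickle
s=grab("side"); t=grab("top"); pickle.dump((t,s),open("f2.pkl","wb")); st=read_state(); print(st["tcp_pos"],st["eef_rot"],st["wrist_force"])
cv2.imwrite("pics/k6.png",canvas([(crop(s["color"],250,170,370,310,4),0,0)]))
E
```

```text
[ 0.50376675 -0.09310534  0.20273121] [ 1.94146070e-02  9.99811293e-01  2.33295524e-04 -6.30586116e-04] [-0.14572897  0.67530101 -1.86442446]
```

View pics/k6.png

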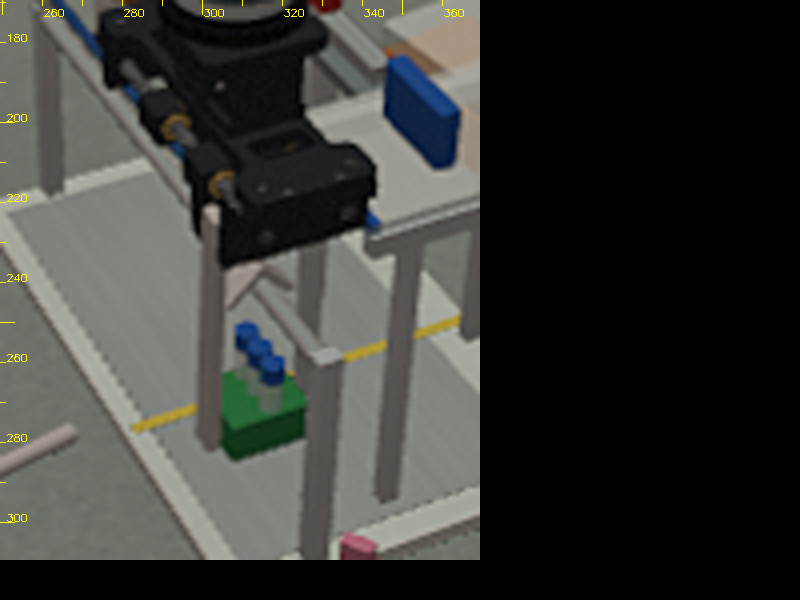

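>>> apply_moves:
  rows:
    - [[0, 0, -4], [0, 0, 0], 255]
    - [[0, 0, -8], [0, 0, 0], 255]
    - [[0, 0, -8], [0, 0, 0], 255]

```text
time_s: 11.95
tcp_pos: [0.5051, -0.0936, 0.1954]
eef_rot: [0.019, 1.0, -0.0, 0.001]
wrist_force: [1.9, -1.0, -0.4]
opening: 0.168
gripper_force: 50.0
```

>>> apply_moves:
  rows:
    - [[0, 0, -4], [0, 0, 0], 255]
    - [[0, 0, -4], [0, 0, 0], 255]
    - [[0, 0, -4], [0, 0, 0], 255]

```text
time_s: 12.2
tcp_pos: [0.5057, -0.0938, 0.1943]
eef_rot: [0.019, 1.0, -0.001, 0.001]
wrist_force: [-5.2, 2.4, 15.9]
opening: 0.172
gripper_force: 50.0
```

>>> apply_moves:
  rows:
    - [[0, 0, 3], [0, 0, 0], 255]
    - [[0.8, 20, 3], [0, 0, 0], 255]
    - [[1.5, 40, 3], [0, 0, 0], 255]
    - [[2.3, 60, 3], [0, 0, 0], 255]
    - [[3, 80, 3], [0, 0, 0], 255]
  squeeze: 25

```text
time_s: 12.62
tcp_pos: [0.5085, -0.0133, 0.1949]
eef_rot: [0.02, 1.0, -0.001, 0.001]
wrist_force: [2.2, -1.5, 0.9]
opening: 0.174
gripper_force: 25.0
```

>>> apply_moves:
  rows:
    - [[0.8, 20, 0], [0, 0, 0], 255]
    - [[1.5, 40, 0], [0, 0, 0], 255]
    - [[2.3, 60, 0], [0, 0, 0], 255]
    - [[3, 80, 0], [0, 0, 0], 255]
    - [[3.8, 100, 0], [0, 0, 0], 255]

```text
time_s: 13.03
tcp_pos: [0.5123, 0.0871, 0.1949]
eef_rot: [0.019, 1.0, -0.001, 0.001]
wrist_force: [1.3, -3.3, 0.5]
opening: 0.181
gripper_force: 25.0
```

>>> apply_moves:
  rows:
    - [[0.8, 20, 0], [0, 0, 0], 255]
    - [[1.5, 40, 0], [0, 0, 0], 255]
    - [[2.3, 60, 0], [0, 0, 0], 255]
    - [[2.9, 75, 0], [0, 0, 0], 255]
    - [[2.9, 75, 0], [0, 0, 0], 255]

```text
time_s: 13.45
tcp_pos: [0.5151, 0.1639, 0.1949]
eef_rot: [0.018, 1.0, 0.001, 0.001]
wrist_force: [2.0, 1.9, 0.7]
opening: 0.179
gripper_force: 25.0
```

>>> apply_moves:
  rows:
    - [[0, 0, 0], [0, 0, 0], 150]
    - [[0, 0, 0], [0, 0, 0], 150]
    - [[0, 0, 0], [0, 0, 0], 150]
    - [[0, 0, 40], [0, 0, 0], 120]
    - [[0, 0, 80], [0, 0, 0], 120]

```text
time_s: 13.87
tcp_pos: [0.5122, 0.1604, 0.2723]
eef_rot: [0.02, 1.0, -0.0, -0.004]
wrist_force: [1.4, 0.1, 0.1]
opening: 0.52
gripper_force: 0.0
```

>>> apply_moves:
  rows:
    - [[0, 0, 35], [0, 0, 0], 120]
    - [[-12, -37, 35], [0, 0, -5], 120]
    - [[-24, -74, 35], [0, 0, -10], 120]
    - [[-36, -111, 35], [0, 0, -15], 120]
    - [[-48, -148, 35], [0, 0, -20], 120]

```text
time_s: 14.28
tcp_pos: [0.4652, 0.0118, 0.3094]
eef_rot: [0.195, 0.981, -0.0, 0.0]
wrist_force: [0.1, -0.9, -0.4]
opening: 0.527
gripper_force: 0.0
```

>>> apply_moves:
  rows:
    - [[-12, -37, 0], [0, 0, -3], 120]
    - [[-24, -74, 0], [0, 0, -3], 120]
    - [[-36, -111, 0], [0, 0, -3], 120]
    - [[-48, -148, 0], [0, 0, -3], 120]
    - [[-60, -185, 0], [0, 0, -3], 120]

```text
time_s: 14.7
tcp_pos: [0.4047, -0.1734, 0.3094]
eef_rot: [0.219, 0.976, -0.0, 0.0]
wrist_force: [0.8, -0.8, 0.1]
opening: 0.53
gripper_force: 0.0
```

>>> apply_moves:
  rows:
    - [[-12, -37, 0], [0, 0, 0], 120]
    - [[-24, -74, 0], [0, 0, 0], 120]
    - [[-36, -110, -10], [0, 0, 0], 120]
    - [[-38, -141, -20], [0, 0, 0], 120]
    - [[-38, -141, -45], [0, 0, 0], 120]

```text
time_s: 15.12
tcp_pos: [0.3672, -0.3192, 0.2665]
eef_rot: [0.221, 0.975, -0.003, 0.002]
wrist_force: [0.2, -0.3, 0.3]
opening: 0.532
gripper_force: 0.0
```

```bash
python3 - <<'E'
from h import *
import pickle
s=grab("side"); t=grab("top"); pickle.dump((t,s),open("f3.pkl","wb")); st=read_state(); print(st["tcp_pos"],st["eef_rot"],st["wrist_force"])
cv2.imwrite("pics/k7.png",canvas([(crop(s["color"],270,290,405,420,4),0,0),(crop(s["color"],220,150,310,270,2.8),545,0),(crop(t["color"],210,150,270,210,4),545,350)]))
E
```

```text
[ 0.36570075 -0.31198343  0.26052786] [ 0.22020363  0.97544611  0.00258152 -0.00292919] [-0.00872954  0.73660293 -0.54645096]
```

View pics/k7.png

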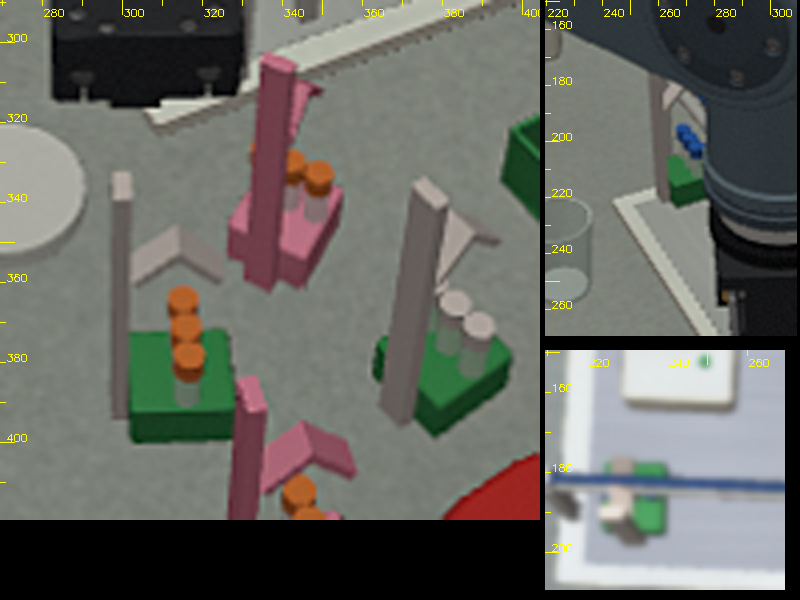

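```bash
python3 - <<'E'
from held import *
import pickle
t,s=pickle.load(open("f3.pkl","rb")); p=np.array([.3657,-.3120,.2605])
print("tcp px",proj(s,p),proj(s,p+[0,0,.064]),proj(s,p-[0,0,.1]))
c=lambda X,Y:(270+X/4-.5,290+Y/4-.5)
r=held(s,[(c(131,441),(-.026,-.023,0)),(c(237,436),(.026,-.023,0)),(c(131,410),(-.026,-.023,.03)),(c(121,186),(-.026,0,.17))],-.42,(.39,-.32),0)
print(r.x.round(4),r.fun.round(1),"stem",rel(r.x[:2],r.x[3],[(-.026,0,0)])[0])
r=held(s,[(c(435,437),(-.026,-.023,0)),(c(510,376),(.026,-.023,0)),(c(434,404),(-.026,-.023,.03)),(c(428,187),(-.026,0,.17))],.2,(.51,-.37),0)
print(r.x.round(4),r.fun.round(1),"stem",rel(r.x[:2],r.x[3],[(-.026,0,0)])[0])
E
```

```text
tcp px [[299.32640361 300.68873118]] [[299.78114338 273.38885006]] [[298.70628956 338.68865612]]
[ 3.941e-01 -3.237e-01 -1.000e-04 -3.794e-01] [-0.6  1.  -0.9 -0.1 -0.4 -0.2  1.6 -0.7 -0.1  0.8] stem [ 0.36994588 -0.31403553  0.        ]
[ 0.5166 -0.372  -0.      0.1974] [-0.8  0.2 -1.7  0.9  1.1 -0.4  1.3 -0.7 -0.  -0.1] stem [ 0.49107764 -0.37705045  0.        ]
```

>>> apply_moves:
  rows:
    - [[2, -1, -25], [0, 0, 2], 115]
    - [[2, -1, -50], [0, 0, 2], 115]
    - [[2, -1, -75], [0, 0, 2], 115]
    - [[2, -1, -100], [0, 0, 2], 115]
    - [[2, -1, -117], [0, 0, 2], 115]
  squeeze: 50

```text
time_s: 15.63
tcp_pos: [0.3699, -0.3119, 0.1462]
eef_rot: [0.201, 0.98, 0.001, -0.001]
wrist_force: [-1.0, -0.2, -0.3]
opening: 0.549
gripper_force: 0.0
```

>>> apply_moves:
  rows:
    - [[0, 0, 0], [0, 0, 0], 115]
    - [[0, 0, 0], [0, 0, 0], 255]
    - [[0, 0, 0], [0, 0, 0], 255]
    - [[0, 0, 0], [0, 0, 0], 255]
    - [[0, 0, 0], [0, 0, 0], 255]

```text
time_s: 16.05
tcp_pos: [0.3711, -0.3141, 0.149]
eef_rot: [0.201, 0.98, -0.001, 0.001]
wrist_force: [-0.1, -0.0, -0.7]
opening: 0.271
gripper_force: 0.0
```

>>> apply_moves:
  rows:
    - [[0, 0, 0], [0, 0, 0], 255]
    - [[0, 0, 0], [0, 0, 0], 255]
    - [[0, 0, 0], [0, 0, 0], 255]

```text
time_s: 16.3
tcp_pos: [0.3707, -0.314, 0.1484]
eef_rot: [0.201, 0.98, -0.001, 0.001]
wrist_force: [0.1, -0.3, 5.9]
opening: 0.17
gripper_force: 49.9
```

>>> apply_moves:
  rows:
    - [[0, 0, 37], [0, 0, 0], 255]
    - [[0, 0, 74], [0, 0, 0], 255]
    - [[0, 0, 111], [0, 0, 0], 255]
    - [[0, 0, 148], [0, 0, 0], 255]
    - [[0, 0, 185], [0, 0, 0], 255]

```text
time_s: 16.72
tcp_pos: [0.37, -0.3127, 0.3337]
eef_rot: [0.201, 0.98, 0.0, -0.0]
wrist_force: [0.3, 0.1, -1.3]
opening: 0.17
gripper_force: 49.9
```

>>> apply_moves:
  rows:
    - [[3, 18, 0], [0, 0, 5], 255]
    - [[8, 55, 0], [0, 0, 10], 255]
    - [[14, 92, 0], [0, 0, 15], 255]
    - [[20, 129, 0], [0, 0, 21], 255]
    - [[26, 166, 0], [0, 0, 21], 255]

```text
time_s: 17.13
tcp_pos: [0.396, -0.1456, 0.332]
eef_rot: [0.017, 1.0, 0.0, -0.0]
wrist_force: [1.2, 0.5, -0.9]
opening: 0.177
gripper_force: 49.9
```

>>> apply_moves:
  rows:
    - [[6, 35, 0], [0, 0, 0], 255]
    - [[10, 58, -25], [0, 0, 0], 255]
    - [[10, 58, -60], [0, 0, 0], 255]
    - [[10, 58, -98], [0, 0, 0], 255]
    - [[10, 58, -98], [0, 0, 0], 255]

```text
time_s: 17.55
tcp_pos: [0.4021, -0.0863, 0.2275]
eef_rot: [0.019, 1.0, 0.003, -0.006]
wrist_force: [-1.9, 1.0, -2.7]
opening: 0.172
gripper_force: 49.9
```

```bash
cat > blk.py <<'E'
from h import *
from scipy.optimize import minimize
box=np.array([(x,y,z) for x in(-.026,.026) for y in(-.023,.023) for z in(0,.03)])
def blk(f,p0,yaw,z):
    m=f["color"].astype(int); g=((m[...,1]>m[...,0]*1.5)&(m[...,1]>m[...,2]*1.25)&(m[...,1]>35)).astype(np.uint8)
    def sc(q):
        M=np.zeros((420,560),np.uint8); h=cv2.convexHull(np.round(proj(f,rel(q,yaw,box)+[0,0,z])*16).astype(np.int32))
        cv2.fillPoly(M,[h],1,shift=4); w=cv2.dilate(M,np.ones((7,7))); return -((M&g).sum())/((g&w)|M).sum()
    b=min((sc((p0[0]+a,p0[1]+c)),p0[0]+a,p0[1]+c) for a in np.arange(-.03,.031,.002) for c in np.arange(-.02,.021,.002))
    return np.round(b,4)
E
python3 - <<'E'
from blk import *
import pickle
s=grab("side"); t=grab("top"); pickle.dump((t,s),open("f4.pkl","wb")); st=read_state(); p=st["tcp_pos"]; print(p,st["eef_rot"],st["wrist_force"])
b=blk(s,p[:2]+[.026,0],-.038,p[2]-.1484); print(b, "stem-tcp x", b[1]-.026-p[0], "y",b[2]+.001-p[1])
t,s=pickle.load(open("f2.pkl","rb")); print("check blue", blk(s,(.5238,-.0931),-.038,.2027-.1445), "expect x .5238-ish-.006")
E
```

```text
[ 0.40553008 -0.08880723  0.23387894] [ 1.92921267e-02  9.99812298e-01  8.42930241e-04 -1.57241297e-03] [ 1.11554189  0.7028514  -1.38067808]
[ 2.3499037e+16  4.0950000e-01 -7.8800000e-02] stem-tcp x -0.022030083952882196 y 0.011007234955480519
check blue [ 2.5234944e+16  5.1180000e-01 -7.9100000e-02] expect x .5238-ish-.006blk.py:8: RuntimeWarning: overflow encountered in scalar negative
  cv2.fillPoly(M,[h],1,shift=4); w=cv2.dilate(M,np.ones((7,7))); return -((M&g).sum())/((g&w)|M).sum()
```

Unsigned-negation bug; fix.

```bash
sed -i 's/return -((M&g).sum())/return -float((M\&g).sum())/' blk.py; python3 - <<'E'
from blk import *
import pickle
t,s=pickle.load(open("f4.pkl","rb")); p=np.array([.4040,-.0880,.2325])
b=blk(s,p[:2]+[.026,0],-.038,p[2]-.1484); print(b, "stem-tcp x", b[1]-.026-p[0], "y",b[2]+.001-p[1])
t,s=pickle.load(open("f2.pkl","rb")); print("check blue", blk(s,(.5278,-.0931),-.038,.2027-.1445), "expect x .523")
E
```

```text
[-0.5662  0.422  -0.092 ] stem-tcp x -0.008000000000000063 y -0.0030000000000000027
check blue [-0.4942  0.5218 -0.0931] expect x .523
```

>>> apply_moves:
  rows:
    - [[20, -1, 0], [0, 0, 0], 255]
    - [[40, -2, 0], [0, 0, 0], 255]
    - [[60, -2, 0], [0, 0, 0], 255]
    - [[80, -3, 0], [0, 0, 0], 255]
    - [[100, -4, 0], [0, 0, 0], 255]

```text
time_s: 18.07
tcp_pos: [0.5089, -0.0946, 0.2376]
eef_rot: [0.02, 1.0, -0.001, 0.002]
wrist_force: [-0.3, -1.2, -2.2]
opening: 0.172
gripper_force: 49.9
```

>>> apply_moves:
  rows:
    - [[0, 0, 0], [0, 0, 0], 255]
    - [[0, 0, -8], [0, 0, 0], 255]
    - [[0, 0, -16], [0, 0, 0], 255]
    - [[0, 0, -24], [0, 0, 0], 255]
    - [[0, 0, -24], [0, 0, 0], 255]

```text
time_s: 18.48
tcp_pos: [0.5047, -0.0929, 0.2084]
eef_rot: [0.02, 1.0, 0.001, -0.002]
wrist_force: [-0.1, -0.5, -0.8]
opening: 0.178
gripper_force: 49.9
```

>>> apply_moves:
  rows:
    - [[0, 0, -4], [0, 0, 0], 255]
    - [[0, 0, -8], [0, 0, 0], 255]
    - [[0, 0, -8], [0, 0, 0], 255]

```text
time_s: 18.73
tcp_pos: [0.5058, -0.0932, 0.2016]
eef_rot: [0.019, 1.0, 0.0, -0.0]
wrist_force: [-0.9, 0.1, -1.8]
opening: 0.17
gripper_force: 49.9
```

```bash
python3 - <<'E'
from h import *
s=grab("side"); st=read_state(); print(st["tcp_pos"],st["wrist_force"])
cv2.imwrite("pics/k8.png",canvas([(crop(s["color"],250,170,370,310,4),0,0)]))
E
```

```text
[ 0.50605619 -0.09324221  0.20201892] [-0.7148962   0.42133565 -1.49582652]
```

View pics/k8.png

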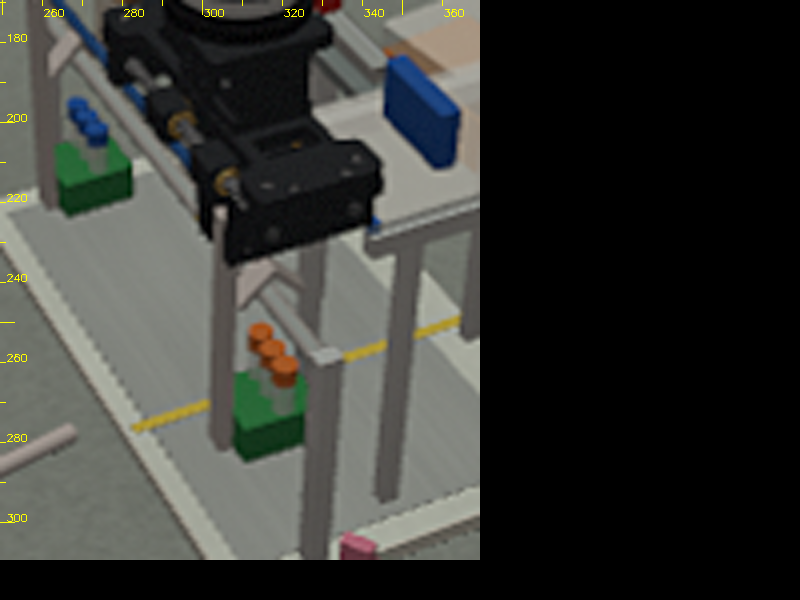

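>>> apply_moves:
  rows:
    - [[-2, 0, -4], [0, 0, 0], 255]
    - [[-2, 0, -4], [0, 0, 0], 255]
    - [[-2, 0, -6], [0, 0, 0], 255]
    - [[-2, 0, -6], [0, 0, 0], 255]

```text
time_s: 19.12
tcp_pos: [0.5052, -0.094, 0.2002]
eef_rot: [0.019, 1.0, -0.001, 0.001]
wrist_force: [-9.9, 2.3, 21.5]
opening: 0.17
gripper_force: 49.9
```

>>> apply_moves:
  rows:
    - [[-2, 0, 0], [0, 0, 0], 255]
    - [[-3, 0, 0], [0, 0, 0], 255]
    - [[-3, 0, 0], [0, 0, 0], 255]
  squeeze: 25

```text
time_s: 19.37
tcp_pos: [0.5022, -0.0938, 0.1977]
eef_rot: [0.019, 1.0, -0.001, 0.001]
wrist_force: [-0.3, -0.8, 7.3]
opening: 0.175
gripper_force: 25.0
```

>>> apply_moves:
  rows:
    - [[0, 0, 2], [0, 0, 0], 255]
    - [[0.8, 20, 2], [0, 0, 0], 255]
    - [[1.5, 40, 2], [0, 0, 0], 255]
    - [[2.3, 60, 2], [0, 0, 0], 255]
    - [[3, 80, 2], [0, 0, 0], 255]

```text
time_s: 19.78
tcp_pos: [0.505, -0.0131, 0.1986]
eef_rot: [0.02, 1.0, -0.0, 0.001]
wrist_force: [2.8, -1.1, 0.8]
opening: 0.181
gripper_force: 25.0
```

>>> apply_moves:
  rows:
    - [[0.8, 20, 0], [0, 0, 0], 255]
    - [[1.5, 40, 0], [0, 0, 0], 255]
    - [[2.3, 60, 0], [0, 0, 0], 255]
    - [[3, 80, 0], [0, 0, 0], 255]
    - [[3.8, 100, 0], [0, 0, 0], 255]

```text
time_s: 20.2
tcp_pos: [0.5088, 0.0872, 0.1985]
eef_rot: [0.019, 1.0, -0.0, 0.001]
wrist_force: [2.9, -2.7, 0.8]
opening: 0.177
gripper_force: 25.0
```

>>> apply_moves:
  rows:
    - [[0, 0, 0], [0, 0, 0], 150]
    - [[0, 0, 0], [0, 0, 0], 150]
    - [[0, 0, 0], [0, 0, 0], 150]
    - [[0, 0, 0], [0, 0, 0], 150]

```text
time_s: 20.53
tcp_pos: [0.508, 0.0859, 0.198]
eef_rot: [0.02, 1.0, -0.0, -0.0]
wrist_force: [-0.1, -0.2, -0.3]
opening: 0.408
gripper_force: 0.0
```

>>> apply_moves:
  rows:
    - [[0, 0, 40], [0, 0, 0], 150]
    - [[0, 0, 80], [0, 0, 0], 130]
    - [[0, 0, 115], [0, 0, 3], 115]
    - [[-1, -30, 115], [0, 0, 8], 115]
    - [[-2, -68, 115], [0, 0, 14], 115]

```text
time_s: 20.95
tcp_pos: [0.5073, 0.0186, 0.3165]
eef_rot: [-0.106, 0.994, -0.001, 0.003]
wrist_force: [1.7, -0.3, 0.1]
opening: 0.548
gripper_force: 0.0
```

>>> apply_moves:
  rows:
    - [[-2, -40, 0], [0, 0, 0], 115]
    - [[-4, -80, 0], [0, 0, 0], 115]
    - [[-6, -120, 0], [0, 0, 0], 115]
    - [[-8, -160, 0], [0, 0, 0], 115]
    - [[-9, -200, 0], [0, 0, 0], 115]

```text
time_s: 21.37
tcp_pos: [0.4961, -0.1841, 0.3134]
eef_rot: [-0.102, 0.995, -0.0, -0.0]
wrist_force: [0.7, 0.5, -0.4]
opening: 0.55
gripper_force: 0.0
```

```bash
python3 - <<'E'
from h import *
import pickle
s=grab("side"); t=grab("top"); p=read_state(); print(p["tcp_pos"],p["eef_rot"])
t3,s3=pickle.load(open("f3.pkl","rb")); t1,_=pickle.load(open("f1.pkl","rb"))
# white carrier moved? difference in its regions
d=np.abs(s["color"][325:405,362:398].astype(int)-s3["color"][325:405,362:398]).mean(); e=np.abs(t["color"][185:215,398:430].astype(int)-t1["color"][185:215,398:430]).mean(); print(d,e)
cv2.imwrite("w.png",s["color"][:,:,::-1])
E
```

```text
[ 0.49593978 -0.18743707  0.31288333] [-9.88770644e-02  9.95099266e-01 -7.15820740e-04 -5.13424929e-04]
9.728703703703705 14.411805555555556
```

```bash
python3 - <<'E'
from h import *
import pickle
s=grab("side"); t=grab("top"); pickle.dump((t,s),open("f5.pkl","wb"))
cv2.imwrite("pics/k9.png",canvas([(crop(s["color"],320,300,420,420,4.9),0,0),(crop(t["color"],355,170,425,275,4.2),495,0)]))
E
```

```text
(no output)
```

View pics/k9.png

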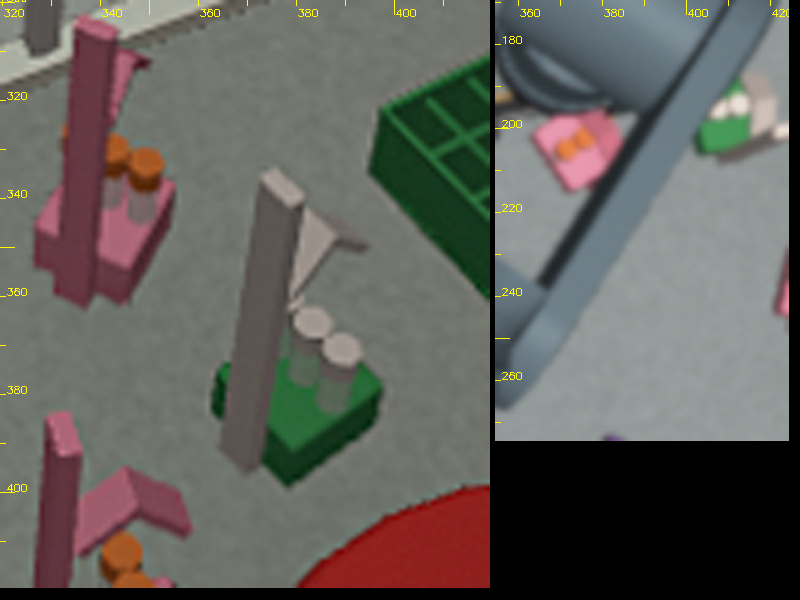

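>>> apply_moves:
  rows:
    - [[-3, -40, 0], [0, 0, 0], 115]
    - [[-5, -80, 0], [0, 0, 0], 115]
    - [[-7, -120, 0], [0, 0, 0], 115]
    - [[-9, -160, 0], [0, 0, 0], 115]
    - [[-10, -194, -15], [0, 0, 0], 115]
  squeeze: 50

```text
time_s: 21.98
tcp_pos: [0.4883, -0.3773, 0.3015]
eef_rot: [-0.103, 0.995, -0.002, 0.002]
wrist_force: [0.7, -0.1, -0.7]
opening: 0.55
gripper_force: 0.0
```

>>> apply_moves:
  rows:
    - [[0, 0, -30], [0, 0, 0], 115]
    - [[0, 0, -60], [0, 0, 0], 115]
    - [[0, 0, -90], [0, 0, 0], 115]
    - [[0, 0, -90], [0, 0, 0], 115]

```text
time_s: 22.32
tcp_pos: [0.4849, -0.3712, 0.2013]
eef_rot: [-0.103, 0.995, 0.005, -0.003]
wrist_force: [-0.5, 0.7, -1.1]
opening: 0.549
gripper_force: 0.0
```

```bash
python3 -c "
from h import *
s=grab('side');p=read_state();print(p['tcp_pos'],p['eef_rot'])
q=p['tcp_pos'];print(proj(s,[q[0],q[1],.17]),'stem top seen at 376.7,337.3')"
```

```text
[ 0.48601613 -0.37231732  0.20488438] [-0.10326592  0.99464604  0.00326988 -0.002171  ]
[[373.87188316 334.68069   ]] stem top seen at 376.7,337.3
```

>>> apply_moves:
  rows:
    - [[0, -1, 0], [0, 0, 0], 115]
    - [[0, -1, -25], [0, 0, 0], 115]
    - [[0, -1, -50], [0, 0, 0], 115]
    - [[0, -1, -62], [0, 0, 0], 115]
    - [[0, -1, -62], [0, 0, 0], 115]

```text
time_s: 22.78
tcp_pos: [0.4869, -0.3753, 0.1455]
eef_rot: [-0.103, 0.995, 0.001, -0.001]
wrist_force: [0.2, 0.7, 0.1]
opening: 0.547
gripper_force: 0.0
```

>>> apply_moves:
  rows:
    - [[0, 0, 0], [0, 0, 0], 255]
    - [[0, 0, 0], [0, 0, 0], 255]
    - [[0, 0, 0], [0, 0, 0], 255]
    - [[0, 0, 0], [0, 0, 0], 255]
    - [[0, 0, 0], [0, 0, 0], 255]

```text
time_s: 23.2
tcp_pos: [0.4876, -0.3768, 0.1475]
eef_rot: [-0.103, 0.995, -0.001, 0.001]
wrist_force: [-0.3, 0.0, 0.1]
opening: 0.195
gripper_force: 0.1
```

>>> apply_moves:
  rows:
    - [[0, 0, 0], [0, 0, 0], 255]
    - [[0, 0, 0], [0, 0, 0], 255]

```text
time_s: 23.37
tcp_pos: [0.4876, -0.3771, 0.1474]
eef_rot: [-0.103, 0.995, -0.001, 0.001]
wrist_force: [0.4, -1.8, 2.8]
opening: 0.171
gripper_force: 50.0
```

>>> apply_moves:
  rows:
    - [[0, 0, 39], [0, 0, 0], 255]
    - [[0, 0, 78], [0, 0, 0], 255]
    - [[0, 0, 117], [0, 0, 0], 255]
    - [[0, 0, 156], [0, 0, 0], 255]
    - [[0, 0, 195], [0, 0, 0], 255]

```text
time_s: 23.78
tcp_pos: [0.4867, -0.3757, 0.3426]
eef_rot: [-0.103, 0.995, 0.001, -0.0]
wrist_force: [1.4, 0.1, -1.8]
opening: 0.175
gripper_force: 49.9
```

>>> apply_moves:
  rows:
    - [[-11, 36, 0], [0, 0, -4], 255]
    - [[-21, 72, 0], [0, 0, -8], 255]
    - [[-31, 108, 0], [0, 0, -14], 255]
    - [[-42, 144, 0], [0, 0, -14], 255]
    - [[-52, 180, 0], [0, 0, -14], 255]

```text
time_s: 24.2
tcp_pos: [0.434, -0.1945, 0.3406]
eef_rot: [0.02, 1.0, 0.001, -0.001]
wrist_force: [0.9, 0.1, -0.7]
opening: 0.172
gripper_force: 49.9
```

>>> apply_moves:
  rows:
    - [[-11, 36, 0], [0, 0, 0], 255]
    - [[-21, 72, 0], [0, 0, 0], 255]
    - [[-31, 107, -20], [0, 0, 0], 255]
    - [[-31, 107, -60], [0, 0, 0], 255]
    - [[-31, 107, -100], [0, 0, 0], 255]

```text
time_s: 24.62
tcp_pos: [0.4046, -0.0878, 0.2417]
eef_rot: [0.018, 1.0, -0.001, 0.002]
wrist_force: [0.9, -1.2, -2.9]
opening: 0.173
gripper_force: 49.9
```

>>> apply_moves:
  rows:
    - [[0, 0, -5], [0, 0, 0], 255]
    - [[0, 0, -8], [0, 0, 0], 255]
    - [[0, 0, -8], [0, 0, 0], 255]
    - [[0, 0, -8], [0, 0, 0], 255]

```text
time_s: 24.95
tcp_pos: [0.4054, -0.0903, 0.2355]
eef_rot: [0.02, 1.0, -0.001, 0.001]
wrist_force: [-0.3, -0.6, -0.8]
opening: 0.171
gripper_force: 49.9
```

```bash
python3 - <<'E'
from blk import *
s=grab("side"); st=read_state(); p=st["tcp_pos"]; print(p,st["eef_rot"])
b=blk(s,p[:2]+[.026,0],-.038,p[2]-.1474); print(b, "stem-tcp x", b[1]-.026-p[0], "y",b[2]+.001-p[1])
E
```

```text
[ 0.40548067 -0.09034943  0.23553214] [ 1.96798026e-02  9.99804974e-01 -7.66235914e-04  1.46007401e-03]
[-0.5692  0.4315 -0.0983] stem-tcp x 1.9325192564978444e-05 y -0.0069505652431228054
```

>>> apply_moves:
  rows:
    - [[19, -1, 0], [0, 0, 0], 255]
    - [[38, -1, 0], [0, 0, 0], 255]
    - [[57, -2, 0], [0, 0, 0], 255]
    - [[76, -3, 0], [0, 0, 0], 255]
    - [[94, -4, 0], [0, 0, 0], 255]

```text
time_s: 25.42
tcp_pos: [0.5004, -0.0942, 0.2353]
eef_rot: [0.02, 1.0, -0.001, 0.001]
wrist_force: [-0.6, 0.2, -1.5]
opening: 0.172
gripper_force: 49.9
```

>>> apply_moves:
  rows:
    - [[0, 0, 0], [0, 0, 0], 255]
    - [[0, 0, -8], [0, 0, 0], 255]
    - [[0, 0, -16], [0, 0, 0], 255]
    - [[0, 0, -24], [0, 0, 0], 255]
    - [[0, 0, -24], [0, 0, 0], 255]

```text
time_s: 25.83
tcp_pos: [0.4964, -0.0928, 0.2071]
eef_rot: [0.02, 1.0, 0.001, -0.002]
wrist_force: [-0.1, 0.4, -1.6]
opening: 0.172
gripper_force: 49.9
```

>>> apply_moves:
  rows:
    - [[0, 0, -5], [0, 0, 0], 255]
    - [[0, 0, -10], [0, 0, 0], 255]
    - [[0, 0, -10], [0, 0, 0], 255]
    - [[0, 0, -10], [0, 0, 0], 255]

```text
time_s: 26.17
tcp_pos: [0.4982, -0.0934, 0.1994]
eef_rot: [0.019, 1.0, -0.0, 0.0]
wrist_force: [0.3, 0.5, -1.0]
opening: 0.171
gripper_force: 49.9
```

>>> apply_moves:
  rows:
    - [[0, 0, -2], [0, 0, 0], 255]
    - [[0, 0, -5], [0, 0, 0], 255]
    - [[0, 0, -5], [0, 0, 0], 255]
    - [[0, 0, -5], [0, 0, 0], 255]

```text
time_s: 26.5
tcp_pos: [0.4992, -0.0938, 0.1964]
eef_rot: [0.019, 1.0, -0.001, 0.001]
wrist_force: [-2.9, 0.7, 10.8]
opening: 0.178
gripper_force: 49.9
```

>>> apply_moves:
  rows:
    - [[-1, 0, 2], [0, 0, 0], 255]
    - [[-0.3, 20, 2], [0, 0, 0], 255]
    - [[0.5, 40, 2], [0, 0, 0], 255]
    - [[1.3, 60, 2], [0, 0, 0], 255]
    - [[2, 80, 2], [0, 0, 0], 255]
  squeeze: 25

```text
time_s: 26.92
tcp_pos: [0.5012, -0.0134, 0.1971]
eef_rot: [0.02, 1.0, -0.001, 0.001]
wrist_force: [3.4, -2.8, 0.9]
opening: 0.179
gripper_force: 25.0
```

>>> apply_moves:
  rows:
    - [[0.6, 15, 0], [0, 0, 0], 255]
    - [[1.1, 30, 0], [0, 0, 0], 255]
    - [[1.1, 30, 0], [0, 0, 0], 255]

```text
time_s: 27.17
tcp_pos: [0.5021, 0.0187, 0.1971]
eef_rot: [0.018, 1.0, 0.0, 0.001]
wrist_force: [2.9, 3.5, 3.0]
opening: 0.176
gripper_force: 24.8
```

>>> apply_moves:
  rows:
    - [[0, 0, 0], [0, 0, 0], 150]
    - [[0, 0, 0], [0, 0, 0], 150]
    - [[0, 0, 0], [0, 0, 0], 150]
    - [[0, 0, 0], [0, 0, 0], 150]

```text
time_s: 27.5
tcp_pos: [0.5008, 0.016, 0.1959]
eef_rot: [0.02, 1.0, -0.0, -0.001]
wrist_force: [0.3, -0.1, -0.1]
opening: 0.408
gripper_force: 0.0
```

>>> apply_moves:
  rows:
    - [[0, 0, 35], [0, 0, 0], 150]
    - [[0, 0, 70], [0, 0, 0], 100]
    - [[0, 0, 100], [0, 0, 0], 50]
    - [[0, 0, 120], [0, 0, 0], 0]
    - [[0, 0, 120], [0, 0, 0], 0]

```text
time_s: 27.92
tcp_pos: [0.5033, 0.0156, 0.3214]
eef_rot: [0.02, 1.0, -0.001, 0.004]
wrist_force: [0.3, -1.0, 1.0]
opening: 0.691
gripper_force: 0.0
```

>>> apply_moves:
  rows:
    - [[28, -27, 0], [0, 0, 0], 0]
    - [[56, -54, 0], [0, 0, 0], 0]
    - [[84, -81, 0], [0, 0, 0], 0]
    - [[119, -112, 0], [0, 0, 0], 0]
    - [[119, -112, 0], [0, 0, 0], 0]
  squeeze: 30

```text
time_s: 28.33
tcp_pos: [0.6223, -0.1004, 0.3122]
eef_rot: [0.021, 1.0, -0.0, -0.002]
wrist_force: [-0.9, 0.5, -1.5]
opening: 1.0
gripper_force: 0.0
```

>>> apply_moves:
  rows:
    - [[0, 0, 0], [0, 0, 0], 0]
    - [[0, 0, 0], [0, 0, 0], 0]
    - [[0, 0, 0], [0, 0, 0], 0]

```text
time_s: 28.58
tcp_pos: [0.6193, -0.0945, 0.3158]
eef_rot: [0.019, 1.0, 0.0, -0.001]
wrist_force: [-1.2, 0.6, -0.1]
opening: 1.002
gripper_force: 0.0
```

>>> apply_moves:
  rows:
    - [[2, -2, -30], [0, 0, 0], 0]
    - [[2, -2, -60], [0, 0, 0], 0]
    - [[2, -2, -68], [0, 0, 0], 0]
    - [[2, -2, -68], [0, 0, 0], 0]
    - [[2, -2, -68], [0, 0, 0], 255]

```text
time_s: 29.0
tcp_pos: [0.6221, -0.0966, 0.2494]
eef_rot: [0.019, 1.0, -0.0, 0.0]
wrist_force: [-0.1, 0.5, 0.3]
opening: 0.951
gripper_force: 0.0
```

>>> apply_moves:
  rows:
    - [[0, 0, 0], [0, 0, 0], 255]
    - [[0, 0, 0], [0, 0, 0], 255]
    - [[0, 0, 0], [0, 0, 0], 255]
    - [[0, 0, 0], [0, 0, 0], 255]
    - [[0, 0, 0], [0, 0, 0], 255]

```text
time_s: 29.42
tcp_pos: [0.623, -0.0969, 0.2499]
eef_rot: [0.019, 1.0, 0.0, 0.001]
wrist_force: [-0.6, 4.1, 6.8]
opening: 0.681
gripper_force: 30.0
```

>>> apply_moves:
  rows:
    - [[-20, 1, 0], [0, 0, 0], 255]
    - [[-40, 2, 0], [0, 0, 0], 255]
    - [[-60, 2.5, 0], [0, 0, 0], 255]
    - [[-80, 3, 0], [0, 0, 0], 255]
    - [[-87, 3.3, 0], [0, 0, 0], 255]

```text
time_s: 29.83
tcp_pos: [0.5377, -0.0937, 0.2501]
eef_rot: [0.019, 1.0, -0.0, 0.006]
wrist_force: [35.8, 2.6, -17.4]
opening: 0.676
gripper_force: 30.0
```

>>> apply_moves:
  rows:
    - [[0, 0, 0], [0, 0, 0], 255]
    - [[0, 0, 0], [0, 0, 0], 255]
    - [[0, 0, 0], [0, 0, 0], 255]

```text
time_s: 30.08
tcp_pos: [0.5379, -0.0937, 0.25]
eef_rot: [0.019, 1.0, 0.0, 0.004]
wrist_force: [8.9, 4.0, 0.7]
opening: 0.677
gripper_force: 30.0
```

>>> apply_moves:
  rows:
    - [[1, 0, 0], [0, 0, 0], 0]
    - [[1, 0, 0], [0, 0, 0], 0]
    - [[1, 0, 0], [0, 0, 0], 0]
    - [[1, 0, 35], [0, 0, 0], 0]
    - [[1, 0, 65], [0, 0, 0], 0]

```text
time_s: 30.5
tcp_pos: [0.5349, -0.0938, 0.3123]
eef_rot: [0.019, 1.0, 0.001, -0.002]
wrist_force: [0.3, -0.2, 0.4]
opening: 0.996
gripper_force: 0.0
```

>>> apply_moves:
  rows:
    - [[26, 33, 0], [0, 0, 0], 0]
    - [[52, 66, 0], [0, 0, 0], 0]
    - [[78, 100, 0], [0, 0, 0], 0]
    - [[103, 133, 0], [0, 0, 0], 0]
    - [[103, 133, 0], [0, 0, 0], 0]
  squeeze: 40

```text
time_s: 30.92
tcp_pos: [0.6413, 0.0442, 0.3118]
eef_rot: [0.017, 1.0, 0.001, -0.0]
wrist_force: [0.7, -0.3, 0.2]
opening: 0.996
gripper_force: 0.0
```

>>> apply_moves:
  rows:
    - [[0, 0, 0], [0, 0, 0], 0]
    - [[0, 0, 0], [0, 0, 0], 0]
    - [[0, 0, 0], [0, 0, 0], 0]

```text
time_s: 31.17
tcp_pos: [0.6387, 0.0379, 0.3132]
eef_rot: [0.02, 1.0, -0.0, -0.0]
wrist_force: [-1.0, 0.2, 0.4]
opening: 1.001
gripper_force: 0.0
```

>>> apply_moves:
  rows:
    - [[2, 1, -30], [0, 0, 0], 0]
    - [[2, 1, -58], [0, 0, 0], 0]
    - [[2, 1, -64], [0, 0, 0], 100]
    - [[2, 1, -64], [0, 0, 0], 255]
    - [[2, 1, -64], [0, 0, 0], 255]

```text
time_s: 31.58
tcp_pos: [0.6413, 0.039, 0.2504]
eef_rot: [0.02, 1.0, -0.0, 0.0]
wrist_force: [0.6, 0.8, 0.1]
opening: 0.797
gripper_force: 0.0
```

>>> apply_moves:
  rows:
    - [[0, 0, 0], [0, 0, 0], 255]
    - [[0, 0, 0], [0, 0, 0], 255]
    - [[0, 0, 0], [0, 0, 0], 255]
    - [[0, 0, 0], [0, 0, 0], 255]
    - [[0, 0, 0], [0, 0, 0], 255]

```text
time_s: 32.0
tcp_pos: [0.6415, 0.04, 0.25]
eef_rot: [0.019, 1.0, -0.0, 0.0]
wrist_force: [0.6, 0.8, 0.1]
opening: 0.418
gripper_force: 0.0
```

>>> apply_moves:
  rows:
    - [[0, 0, 0], [0, 0, 0], 255]
    - [[0, 0, 0], [0, 0, 0], 255]
    - [[0, 0, 0], [0, 0, 0], 255]

```text
time_s: 32.25
tcp_pos: [0.6413, 0.0396, 0.2495]
eef_rot: [0.019, 1.0, -0.0, 0.0]
wrist_force: [-0.6, -2.3, 1.4]
opening: 0.292
gripper_force: 40.0
```

>>> apply_moves:
  rows:
    - [[-0.5, -14, 0], [0, 0, 0], 255]
    - [[-1, -28, 0], [0, 0, 0], 255]
    - [[-1.7, -42, 0], [0, 0, 0], 255]
    - [[-1.8, -48, 0], [0, 0, 0], 255]
    - [[-1.8, -48, 0], [0, 0, 0], 255]

```text
time_s: 32.67
tcp_pos: [0.6396, -0.0056, 0.2494]
eef_rot: [0.019, 1.0, 0.004, 0.0]
wrist_force: [1.6, 16.6, 2.8]
opening: 0.291
gripper_force: 40.0
```

>>> apply_moves:
  rows:
    - [[0, 0, 0], [0, 0, 0], 255]
    - [[0, 0, 0], [0, 0, 0], 255]

```text
time_s: 32.83
tcp_pos: [0.6396, -0.0056, 0.2494]
eef_rot: [0.019, 1.0, 0.003, 0.0]
wrist_force: [1.8, 14.2, 2.5]
opening: 0.293
gripper_force: 40.0
```

>>> apply_moves:
  rows:
    - [[0, 1, 0], [0, 0, 0], 0]
    - [[0, 1, 0], [0, 0, 0], 0]
    - [[0, 1, 0], [0, 0, 0], 0]
    - [[0, 1, 0], [0, 0, 0], 0]
    - [[0, 1, 35], [0, 0, 0], 0]

```text
time_s: 33.25
tcp_pos: [0.6358, -0.0074, 0.2766]
eef_rot: [0.02, 1.0, 0.001, -0.007]
wrist_force: [-0.9, 0.4, -1.3]
opening: 0.645
gripper_force: 0.0
```

>>> apply_moves:
  rows:
    - [[0, 0, 40], [0, 0, 0], 0]
    - [[0, 0, 80], [0, 0, 0], 0]
    - [[-20, 30, 80], [0, 0, 0], 0]
    - [[-40, 60, 80], [0, 0, 0], 0]
    - [[-60, 90, 80], [0, 0, 0], 0]

```text
time_s: 33.67
tcp_pos: [0.5792, 0.0826, 0.3652]
eef_rot: [0.021, 1.0, -0.0, 0.001]
wrist_force: [-0.1, 0.6, 0.3]
opening: 0.996
gripper_force: 0.0
```

>>> apply_moves:
  rows:
    - [[-22, 33, 0], [0, 0, 0], 0]
    - [[-44, 66, 0], [0, 0, 0], 0]
    - [[-66, 99, 0], [0, 0, 0], 0]
    - [[-88, 132, 0], [0, 0, 0], 0]
    - [[-110, 165, 0], [0, 0, 0], 0]

```text
time_s: 34.08
tcp_pos: [0.4685, 0.2486, 0.3644]
eef_rot: [0.02, 1.0, -0.0, 0.0]
wrist_force: [0.5, 0.9, -0.9]
opening: 1.004
gripper_force: 0.0
```

>>> apply_moves:
  rows:
    - [[-25, 30, 0], [0, 0, 0], 0]
    - [[-50, 60, 0], [0, 0, 0], 0]
    - [[-75, 90, 0], [0, 0, 0], 0]
    - [[-100, 120, 0], [0, 0, 0], 0]
    - [[-120, 150, 0], [0, 0, 0], 0]

```text
time_s: 34.5
tcp_pos: [0.348, 0.3988, 0.3647]
eef_rot: [0.02, 1.0, 0.0, 0.0]
wrist_force: [1.3, 0.5, -0.0]
opening: 0.998
gripper_force: 0.0
```

```bash
python3 - <<'E'
from h import *
s=grab("side"); t=grab("top"); print(read_state()["tcp_pos"])
cv2.imwrite("pics/k10.png",canvas([(crop(s["color"],220,130,410,320,3),0,0),(crop(t["color"],200,100,360,230,1.4),572,0),(cv2.resize(t["color"][:,:,::-1],(228,171)),572,190),(cv2.resize(s["color"][:,:,::-1],(228,171)),572,370)]))
E
```

```text
[0.34671024 0.40084646 0.36452568]
```

View pics/k10.png

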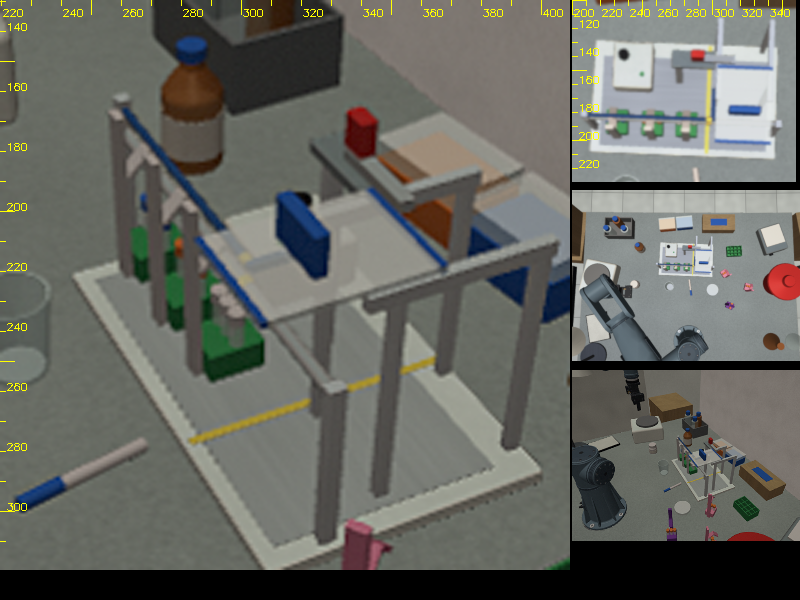

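The picture shows all three carriers hung left of the yellow collar, the guard shut and the red lock home (knob near pixel 337,175). The bystanders have not moved.

```bash
python3 -c "
from plant import *
print(hand_in())"
```

```text
the job is handed in; nothing more can be done
None
```

The job is done and handed in at about 35 s: the three carriers on the bench (blue, orange, white; no yellow one was there) hang left of the yellow collar, and the guard is shut with the lock fully home.

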